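# Stow a pneumatic cylinder in its stock drawer

### The arm

A 6-joint arm with a two-finger parallel gripper is mounted at the origin on the work surface. World frame = base frame: x ahead of the robot, y to its left, z up, the work surface at z = 0. Lengths are in m, angles in rad, forces in N, time in s.
With the tool pointing down it reaches from about 0.325 to 0.925 m from the base axis. Payload 3.1 kg.
Tool frame: the origin (TCP) lies between the finger pads; the fingertips stand 11 mm ahead of it and the grasp point (between the pads) lies 8 mm behind it (ctrl.finger_overhang is the distance from the TCP to the fingertips, in m); x points along the fingers, y is the direction in which the jaws open and shut, and the axes are right-handed (so a half turn about x gives the same grasp; the last joint's range is limited). The gripper opens to 85 mm and grips with 20 to 120 N. Pads are 22 mm wide; open, the fingers measure 114 mm over their backs; the gripper's body (76 mm by 85 mm) begins 54 mm behind the grasp point. The pads swing forward as they close: fully open they stand 13 mm farther back than shut.
Start: joints at [-1.344, 0.217, 1.613, -0, 1.311, -0.112], TCP at [0.208, -0.589, 0.242] pointing down, gripper open.
Joint ranges: [-2.75, 2.75], [-0.78, 2.1], [0.31, 2.55], [-1.13, 4.27], [0.13, 2.63], [-2.58, 2.58]. Speed limits (rad/s): [2.79, 2.79, 3.14, 3.14, 3.14, 3.14].

### API

Orientations are given as a unit quaternion [w, x, y, z].
In Python, from rig import ctrl, read_camera, camera_info gives the robot as it stands.
- The arm moves only by the tool drive_tool, never from a script. Its argument "rows" is a list of rows, each a list of 7 numbers: the shift along the tool's x, y, z in m, then the turn, a rotation vector about the tool's x, y, z in rad, then the opening, from 0 (shut) to 1 (fully open). A call has exactly 5 rows; each row shifts and turns the commanded pose from where the row before left it, along the tool's axes as they then stand; what a row does not reach is not made up. A row lasts 1/10 s, in which the tool goes at most 50 mm and 8.59 degrees, less where a joint would pass 70% of its speed; a pose out of reach is approached as far as the arm can. A call with a gripper value outside its range is refused whole. The fingers move at their own pace and stop on an object; "force" is the grip in N (left out, the last holds). Time passes only in rows, so rows that do not move let the fingers close, or fill a call up. It gives the time, the measured TCP pose, the force and the opening at its end, in the units of the state.
- ctrl.observe(): the state, without advancing time (a new reading comes with each control period).
- read_camera(name): name is "side" or "top"; returns (picture, depth): 384x512x3 uint8, red, green, blue; 384x512 float32, m along the optical axis (not along the pixel's ray), 0 where there is no reading.
- camera_info(name): a dict with "fovy" (degrees; the focal length in pixels is half the picture's height over the tangent of half this angle, whatever the lens; pixels are square), "cx", "cy" (the principal point, pixels), "k1" (the pictures are not rectified: a ray, as slopes to the right and down, at radius r is drawn at 1 + k1 r^2 times it, then the intrinsics apply), "R" (3x3) and "t" (3): a world point X has camera coordinates R X + t. Camera axes: x right, y down, z forward; pixel columns grow to the right and rows downward; lengths in m; the calibration is good to about 2 mm. A picture is of the moment at which its call begins. camera_info takes no time and is no camera call.
- ctrl.sign_off(): hands the job in, once; it reports no verdict.
The state is a dict: "time": time; "joint_pos": joint angles; "joint_vel": joint speeds; "joint_efforts": joint torques, N m; "tcp_pos": TCP position; "tcp_rot": TCP orientation; "wrist_force": force on the tool from outside, world axes, zero at the start; "wrist_torque": the same for the moment, N m; "width": finger opening in m.
Only numpy, scipy, OpenCV 4.12 (cv2) and the standard library are available. Lean on these libraries where they do the work, as an engineer would, in place of code of your own. Each camera call takes 0.05 s, during which the arm holds its last target.

### The job

Draw the square-bodied pneumatic cylinder up out of its cell in the goods-in carton and lay it on its side on the bench, without letting it topple or drop. Then take it again, lay it flat in the open drawer beside the cylinder like it, in the same compartment, and push the drawer fully shut. Leave the other stock in its place.

Things in the scene. Friction and masses are not known exactly. Their poses are not given: they have to be found in the camera images.
- cylinder_mid (a point): Pneumatic cylinder to be stowed, 0.4 kg: square barrel with grey end caps, 46 x 46 x 112 mm, and a 12 mm piston rod standing out 28 mm beyond one end (140 mm over all). It starts upright, rod up, in one of the carton's cells, its sides parallel to the carton's within a few degrees. The point is the middle of the square body; z runs along it towards the rod, x and y are square to its sides.
- filter_mid (a point): A round filter cartridge, 48 mm in diameter and 122 mm tall, white with black ends, standing in another cell of the carton. The point is its centre; z is up. Leave it there.
- spindle_mid (a point): A steel spindle, 134 mm tall: a round foot 52 mm in diameter and 12 mm high, a shaft 32 mm in diameter and a thinner 22 mm top. It stands in the remaining cell. The point is its centre; z is up. Leave it there.
- carton: Open cardboard carton, fixed: 80 mm (its x) by 244 mm (y), walls 56 mm high, all 4 mm thick. Three cells in a row, 72 x 76 mm, centred at y = -80, 0, +80 mm; the cylinder may stand in any, 4 mm above the bench. Origin: centre of its underside; z up, +x away from the robot, +y end towards the cabinet. Half-way from that end to the open drawer, about 0.52 m from the robot's axis, the bench is clear.
- cabinet: Two-drawer grey steel benchtop cabinet, fixed: 330 mm wide (its y), 265 mm deep (its x), top 148 mm above the bench. The origin is on the bench, below the middle of its front edge; x points into the cabinet, y to the left as seen from the robot, z up. The lower drawer stays shut.
- drawer (a joint): The upper drawer's opening in m: 0 is fully shut, 0.205 fully out; it starts 0.165 to 0.195 out. It slides out along the cabinet's -x, needs about 2 N to move (a little more when pushed fast), and stays where it is left.
- drawer_floor (a point): Middle of the upper drawer's floor, 80 mm above the bench; travels with the drawer, axes as the cabinet's. Floor from x = -120 (front panel) to +116 mm, y = -152 to +152 mm. Above it: side walls 54 mm, front panel 61 mm, cabinet roof 63 mm. A lengthwise divider at y = 0, 4 mm thick and 40 mm high, makes a left and a right compartment. The cylinder fits only lying flat.
- drawer_pull (a point): Middle of the outer edge of the drawer's aluminium pull, a downturned lip 90 mm long and 18 mm high (9 mm above and below this point) standing out 22 mm before the 14 mm thick front panel, whose top is 16 mm above this point. Axes as the cabinet's: pushing it along x shuts the drawer.
- stock_mid (a point): A cylinder of the same kind lying flat in the drawer, along its length, by the outer wall of the left or the right compartment (its middle about 125 mm from the divider, leaving 100 mm of free floor between). The point is the middle of its square body.
- bracket_mid (a point): A flat steel mounting bracket, 110 x 44 mm with a 41 mm upright end, lying in the other compartment of the drawer beside its outer wall. The point is the middle of its base plate, 2.5 mm above the floor.
Not all that is in view belongs to the job. What is shaped like the part that bears cylinder_mid but orange is not meant.

How it is judged:
By the outcome, as a careful person would: the job done as asked, in the order asked, and still so for the second after the job is handed in, with the robot touching nothing.
It also fails if it takes over 67 s, if anything falls off the work surface, if the arm or the gripper's body presses on something with over 40 N, if the wrist force passes 120 N, or if a joint passes its speed limit or range.

## Working session

There is one attempt and no reset: what is moved stays moved. The work goes in short steps, Python scripts to look and compute and a tool call to move; the robot and the scene stay as the last step left them, time stands still between calls to the robot, and variables do not carry over. Pictures are saved under pics/ and viewed, and the job is handed in when it is done.

Besides the shell and the picture viewer there is one more tool, called after "Emit:" in YAML: its name, and indented under it one key for each argument. drive_tool: Moves the arm, as the interface text tells. Its arguments: {"type":"object","properties":{"rows":{"type":"array","items":{"type":"array","items":{"type":"number"}}},"force":{"type":"number"}},"required":["rows"]}

```bash
ls; mkdir -p pics
python3 - <<'E'
from rig import ctrl, read_camera, camera_info
import cv2,numpy as np
print(ctrl.observe())
for n in("side","top"):
    p,d=read_camera(n); cv2.imwrite(f"pics/{n}0.png",p[:,:,::-1]); np.savez(f"{n}0.npz",p=p,d=d); print(n,camera_info(n))
E
```

```text
pics
{'time': 0.0, 'joint_pos': array([-1.34419196e+00,  2.17776996e-01,  1.61495232e+00,  1.08985924e-06,
        1.31130164e+00, -1.12214868e-01]), 'joint_vel': array([-1.50760492e-03, -6.43341803e-04, -5.94752989e-04,  1.32075014e-03,
       -1.43921249e-05,  5.87266365e-04]), 'joint_efforts': array([-1.81126019e-03, -3.96846950e+01, -3.03854334e+01, -2.79451560e-04,
        9.79229284e-03, -5.22435045e-06]), 'tcp_pos': array([ 0.20756492, -0.58867759,  0.24094458]), 'tcp_rot': array([-0.11835765, -0.69693477, -0.12007902,  0.69703258]), 'wrist_force': array([-0.63480691, -0.39983844,  0.20417838]), 'wrist_torque': array([-0.00607836, -0.02307632, -0.01674327]), 'width': 0.0854390420646756}
side {'fovy': 42.85689716708571, 'cx': 250.6166542588716, 'cy': 180.35415668011245, 'k1': -0.10810128643666184, 'R': array([[-0.8072595 , -0.59017457, -0.00510626],
       [-0.41037459,  0.56749943, -0.71381867],
       [ 0.42417542, -0.57414143, -0.70031195]]), 't': array([0.38805361, 0.29211542, 1.1345135 ])}
top {'fovy': 47.23522760459582, 'cx': 255.3901522917221, 'cy': 194.3243420565778, 'k1': -0.054494827583511644, 'R': array([[-1.10842281e-02, -9.99938505e-01, -3.55614823e-04],
       [-9.78283726e-01,  1.09177974e-02, -2.06982495e-01],
       [ 2.06973650e-01, -1.94634900e-03, -9.78344581e-01]]), 't': array([-0.03385642,  0.51562671,  1.40703479])}
```

View pics/side0.png

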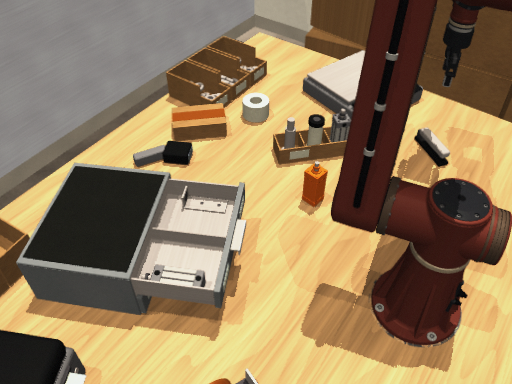

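View pics/top0.png

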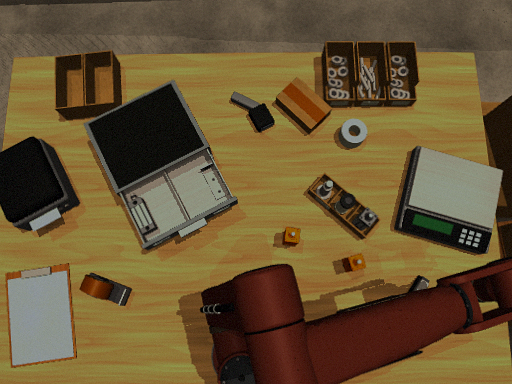

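```bash
cat > h.py <<'E'
import numpy as np,cv2
from rig import ctrl, read_camera, camera_info
def cam(n):
    c=camera_info(n); f=192/np.tan(np.radians(c['fovy']/2)); return c,f
def ray(n,u,v):
    c,f=cam(n); x=np.array([(u-c['cx'])/f,(v-c['cy'])/f]); s=x.copy()
    for _ in range(20): s=x/(1+c['k1']*(s@s))
    return c,np.array([s[0],s[1],1.0])
def atz(n,u,v,z):
    c,r=ray(n,u,v); R=np.array(c['R']);t=np.array(c['t'])
    o=-R.T@t; d=R.T@r; return o+d*(z-o[2])/d[2]
def atd(n,u,v,dep):
    c,r=ray(n,u,v); R=np.array(c['R']);t=np.array(c['t']); return R.T@(r*dep-t)
def proj(n,X):
    c,f=cam(n); p=np.array(c['R'])@np.array(X)+np.array(c['t']); s=p[:2]/p[2]; s=s*(1+c['k1']*(s@s)); return s*f+[c['cx'],c['cy']]
def cloud(n,d):
    c,f=cam(n); v,u=np.mgrid[0:384,0:512]; x=np.stack([(u-c['cx'])/f,(v-c['cy'])/f],-1); s=x.copy()
    for _ in range(20): s=x/(1+c['k1']*(s**2).sum(-1,keepdims=True))
    P=np.concatenate([s,np.ones(s.shape[:2]+(1,))],-1)*d[...,None]
    return (P-np.array(c['t']))@np.array(c['R'])
def crop(p,u0,v0,u1,v1,k,fn):
    cv2.imwrite(fn,cv2.resize(p[v0:v1,u0:u1,::-1],None,fx=k,fy=k,interpolation=cv2.INTER_CUBIC))
E
python3 - <<'E'
from h import *
t=np.load('top0.npz');s=np.load('side0.npz')
crop(t['p'],295,165,390,245,6,'pics/t_carton.png')
crop(s['p'],265,100,365,215,5,'pics/s_carton.png')
crop(t['p'],80,75,245,255,3.3,'pics/t_cab.png') if 0 else cv2.imwrite('pics/t_cab.png',cv2.resize(t['p'][75:255,80:245,::-1],None,fx=3.3,fy=3.3,interpolation=cv2.INTER_CUBIC))
E
```

```text
(no output)
```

View pics/t_carton.png

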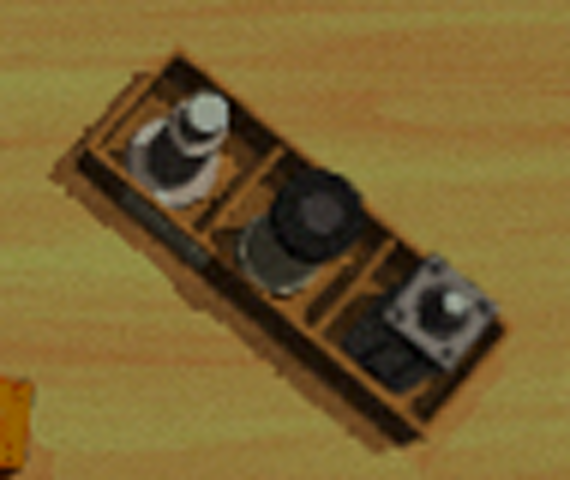

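View pics/s_carton.png

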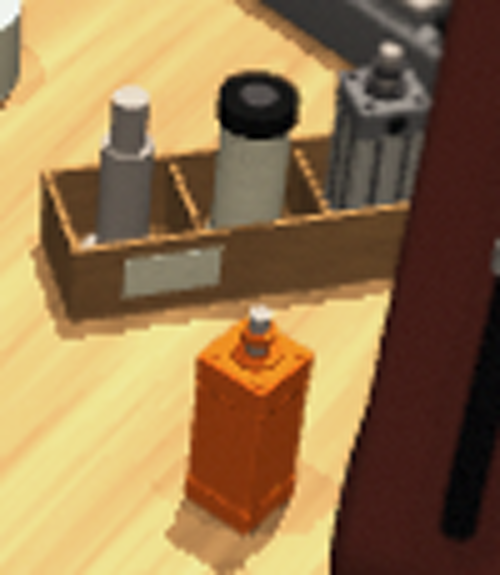

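View pics/t_cab.png

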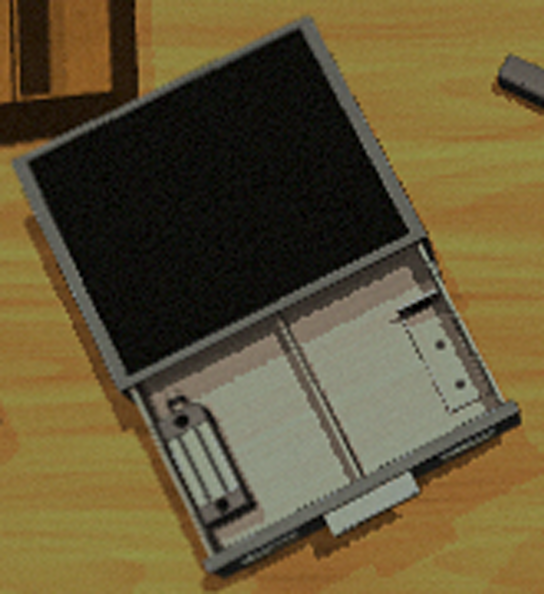

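Run:
```python
from h import *
np.set_printoptions(precision=4,suppress=True)
t=np.load('top0.npz');d=t['d'];P=cloud('top',d)
c=lambda a,b:(295+a/6-.42,165+b/6-.42)
print('cyl top corners');q=[]
for a,b in((435,258),(495,308),(445,368),(385,312)):
    X=atz('top',*c(a,b),.116);q.append(X);print(X)
q=np.array(q);print(q.mean(0)); 
for i in range(4): e=q[(i+1)%4]-q[i];print(np.linalg.norm(e),np.degrees(np.arctan2(e[1],e[0])))
print('carton rim');
q=[]
for a,b in((180,52),(508,325),(420,442),(82,155)):
    X=atz('top',*c(a,b),.056);q.append(X);print(X)
q=np.array(q);print(q.mean(0)); 
for i in range(4): e=q[(i+1)%4]-q[i];print(np.linalg.norm(e),np.degrees(np.arctan2(e[1],e[0])))
print('cyl depth')
u,v=368,216
print(P[212:222,362:376,2])
k=lambda a,b:(80+a/3.3-.35,75+b/3.3-.35)
print('cabinet top');q=[]
for a,b in((18,160),(308,20),(424,236),(124,388)):
    X=atz('top',*k(a,b),.148);q.append(X);print(X)
q=np.array(q)
for i in range(4): e=q[(i+1)%4]-q[i];print(np.linalg.norm(e),np.degrees(np.arctan2(e[1],e[0])))
print('drawer: front panel top outer corners z .141');
for a,b in((212,573),(522,420)): print(atz('top',*k(a,b),.141))
```

```text
cyl top corners
[ 0.4551 -0.3934  0.116 ]
[ 0.428  -0.4236  0.116 ]
[ 0.3965 -0.395   0.116 ]
[ 0.4266 -0.3651  0.116 ]
[ 0.4266 -0.3943  0.116 ]
0.04059166537509732 -131.96540122863783
0.04251322633020616 137.78976753362917
0.04244242009624162 44.84609315183702
0.040200277302753155 -44.76959696435364
carton rim
[ 0.5846 -0.2729  0.056 ]
[ 0.4279 -0.4472  0.056 ]
[ 0.3642 -0.3945  0.056 ]
[ 0.5261 -0.2158  0.056 ]
[ 0.4757 -0.3326  0.056 ]
0.23432092350699388 -131.97142751972748
0.0826235993873203 140.44396627256083
0.2411919163348993 47.82323699777603
0.08175601801973228 -44.34600860907398
cyl depth
[[ 0.0803  0.1166  0.1163  0.1123  0.1143  0.1163  0.1131  0.114   0.1165
   0.114   0.1122 -0.0048 -0.0059 -0.002 ]
 [ 0.1107  0.1178  0.1138  0.1096  0.1178  0.1191  0.1341  0.1357  0.1325
   0.1122  0.1143  0.111   0.1147 -0.0052]
 [ 0.1133  0.1167  0.1128  0.119   0.1178  0.1315  0.1391  0.1401  0.1432
   0.1397  0.1131  0.116   0.1172  0.1145]
 [ 0.1158  0.111   0.1161  0.1159  0.1328  0.1342  0.1397  0.143   0.1401
   0.1411  0.1342  0.1131  0.1119  0.118 ]
 [ 0.1132  0.1118  0.111
[... 330 characters left out ...]
0.1126  0.1149  0.113   0.1158  0.1225  0.12    0.1214  0.1143  0.1182
   0.1154  0.1125  0.1087  0.1046  0.1138]
 [ 0.1178  0.116   0.1146  0.1158  0.1166  0.1199  0.1127  0.1189  0.1205
   0.1126  0.1118  0.119   0.1111  0.0274]
 [ 0.106   0.1094  0.1101  0.1118  0.1141  0.113   0.112   0.1124  0.1131
   0.1143  0.111   0.1182  0.0076  0.0126]]
cabinet top
[0.7381 0.5117 0.148 ]
[0.8825 0.2289 0.148 ]
[0.6538 0.1094 0.148 ]
[0.5069 0.3928 0.148 ]
0.3175250505682277 -62.953779297648566
0.25801937465735825 -152.40618733885074
0.31921888719143815 117.41668006549182
0.26007272730822584 27.217787599197482
drawer: front panel top outer corners z .141
[0.3319 0.3035 0.141 ]
[0.4732 0.0155 0.141 ]
```

Run:
```python
from h import *
np.set_printoptions(precision=4,suppress=True)
t=np.load('top0.npz');d=t['d'];P=cloud('top',d);X,Y,Z=P[...,0],P[...,1],P[...,2]
def rect(m,name):
    m=m.astype(np.uint8);n,l,st,_=cv2.connectedComponentsWithStats(m); i=1+np.argmax(st[1:,4]);pts=P[l==i]
    r=cv2.minAreaRect(pts[:,:2].astype(np.float32)*1000);print(name,len(pts),r,pts[:,:2].mean(0),np.median(pts[:,2]));return pts
g=lambda x,y,r:(np.hypot(X-x,Y-y)<r)
rect(g(.4266,-.394,.06)&(Z>.1)&(Z<.126),'cyltop')
rect(g(.475,-.333,.16)&(Z>.042)&(Z<.2),'carton all')
rect(g(.69,.31,.26)&(Z>.14)&(Z<.156)&(d>0),'cabtop')
rect((X>.6)&(Y>.1)&(Z>.141)&(Z<.156),'cabtop2')
rect(g(.7,.3,.6)&(Y>0)&(Z>.07)&(Z<.2)&(X>.2),'cab+drawer')
# drawer floor
m=g(.52,.23,.2)&(abs(Z-.08)<.006);print(m.sum(),np.median(Z[m]))
# edges: project model later
# stock region
k=lambda a,b:(80+a/3.3-.35,75+b/3.3-.35)
for a,b in((165,412),(195,402),(255,500),(210,522)):print('stock top',atz('top',*k(a,b),.126))
for a,b in((332,530),(418,487)):print('pull',atz('top',*k(a,b),.134))
for a,b in((282,322),(362,474)):print('divider',atz('top',*k(a,b),.120))
```

```text
cyltop 179 ((425.51708984375, -394.70941162109375), (44.275291442871094, 48.350746154785156), 48.69480514526367) [ 0.4237 -0.3928] 0.11401470623917424
carton all 1037 ((478.2937316894531, -335.20941162109375), (243.03518676757812, 83.62100219726562), 47.6346435546875) [ 0.468  -0.3372] 0.0892521516148412
cabtop 7861 ((697.436767578125, 314.323974609375), (269.60968017578125, 330.3780822753906), 27.50345802307129) [0.6929 0.3124] 0.14851952024930315
cabtop2 6727 ((697.5355224609375, 314.3147277832031), (268.5142822265625, 330.82958984375), 27.282119750976562) [0.7134 0.3061] 0.14856011986369166
cab+drawer 15843 ((732.8310546875, 353.5771484375), (809.0890502929688, 382.64404296875), 34.74570083618164) [0.6288 0.2907] 0.14180587495011804
4189 0.07925676154328892
stock top [0.4877 0.3588 0.126 ]
stock top [0.4972 0.3302 0.126 ]
stock top [0.4018 0.269  0.126 ]
stock top [0.3813 0.311  0.126 ]
pull [0.3717 0.1939 0.134 ]
pull [0.4115 0.1138 0.134 ]
divider [0.5771 0.2501 0.12  ]
divider [0.4266 0.1689 0.12  ]
```

Run:
```python
from h import *
t=np.load('top0.npz');s=np.load('side0.npz')
cv2.imwrite('pics/t_dr.png',cv2.resize(t['p'][140:255,110:245,::-1],None,fx=5.5,fy=5.2,interpolation=cv2.INTER_CUBIC))
crop(s['p'],125,165,255,310,4.1,'pics/s_dr.png')
```

```text
(no output)
```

View pics/t_dr.png

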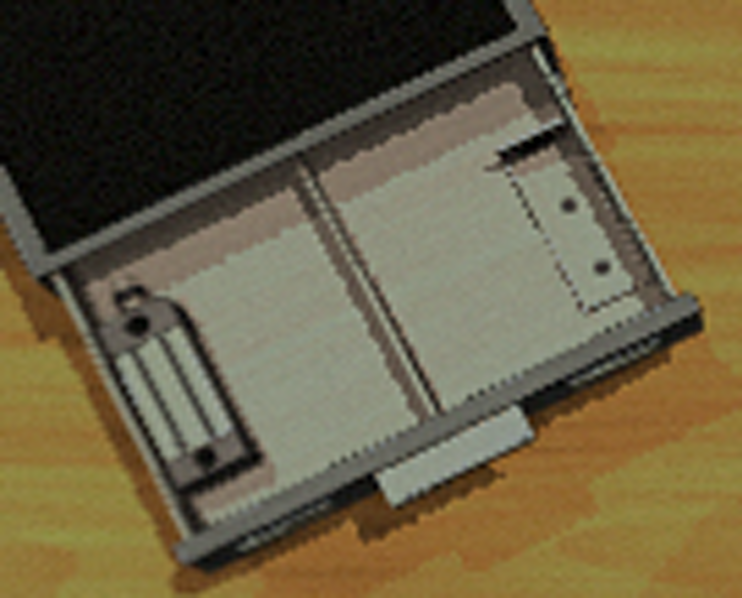

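View pics/s_dr.png

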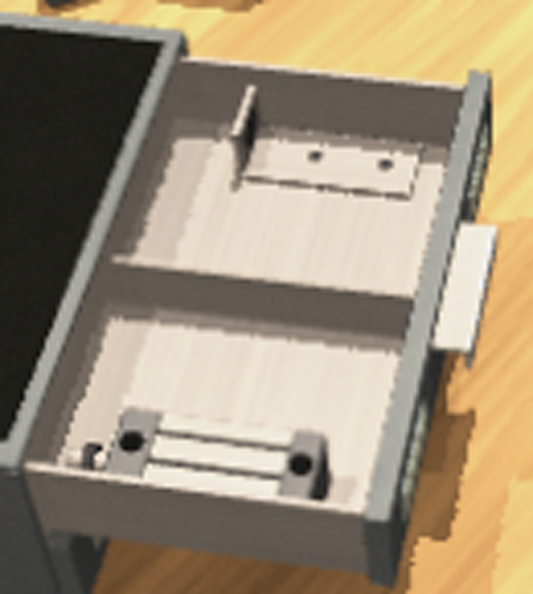

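Run:
```python
from h import *
np.set_printoptions(precision=4,suppress=True)
a=np.radians(27.4);ex=np.array([np.cos(a),np.sin(a)]);ey=np.array([-ex[1],ex[0]])
O=np.array([.6975,.3143])-.1325*ex;print('O',O)
k=lambda a,b:(110+a/5.5-.4,140+b/5.2-.4)
def loc(n,a,b,z):
    X=atz('top',*k(a,b),z)[:2]; print(n,(X-O)@ex,(X-O)@ey)
loc('panel inner L',180,548,.141);loc('panel inner R',693,295,.141)
loc('panel outer L',190,562,.141);loc('panel outer R',702,312,.141)
loc('panel outer mid',378,474,.141);loc('panel outer mid',522,404,.141)
loc('pull out',395,507,.134);loc('pull out',535,437,.134)
loc('div',303,165,.12);loc('div',437,413,.12)
loc('divL',425,420,.12)
loc('stock capfar',105,345,.126);loc('stock far',180,310,.126);loc('stock near',170,490,.126);loc('stock near',235,462,.126)
t=np.load('top0.npz');d=t['d'];P=cloud('top',d)
L=np.stack([(P[...,:2]-O)@ex,(P[...,:2]-O)@ey,P[...,2]],-1)
m=(L[...,0]<-.005)&(L[...,0]>-.3)&(abs(L[...,1])<.17)&(L[...,2]>.129)&(L[...,2]<.15)
q=L[m];print(len(q),np.percentile(q[:,0],[1,10,25,50,90]))
h,e=np.histogram(q[:,0],bins=np.arange(-.24,0,.004));print(list(zip(np.round(e,3),h)))
m=(L[...,0]<-.02)&(L[...,0]>-.17)&(L[...,1]>.085)&(L[...,1]<.151)&(L[...,2]>.115)&(L[...,2]<.131)
n,l,st,_=cv2.connectedComponentsWithStats(m.astype(np.uint8));i=1+np.argmax(st[1:,4]);q=L[l==i]
print(cv2.minAreaRect(q[:,:2].astype(np.float32)*1000))
```

```text
O [0.5799 0.2533]
panel inner L -0.18566303809043805 0.15859393879888212
panel inner R -0.18507229126249475 -0.16413174121411778
panel outer L -0.1957390921352701 0.15714415114434768
panel outer R -0.1967004388739477 -0.16382919679496438
panel outer mid -0.19812804829674024 0.041474715723502566
panel outer mid -0.19857677416033512 -0.04863149275931436
pull out -0.21893416823197268 0.04234994785215985
pull out -0.21843990924303677 -0.04595949570414046
div -0.0006248307512827216 -0.001738064630630943
div -0.17658749834303364 -0.0026031741016644683
divL -0.17719539107797247 0.005352733296448767
stock capfar -0.0507512370187981 0.14747020367673985
stock far -0.05146899702598948 0.0999994973894626
stock near -0.1484934221411075 0.15164164583483952
stock near -0.1505710976424946 0.11168094461830136
880 [-0.2168 -0.2074 -0.1956 -0.1899 -0.0978]
[(np.float64(-0.24), np.int64(0)), (np.float64(-0.236), np.int64(0)), (np.float64(-0.232), np.int64(0)), (np.float64(-0.228), np.int64(0)), (np.float64(-0.224), np.int64(0)), (np.float64(-0.22), np.int64(19)), (np.float64(-0.216), np.int64(33)), (np.
[... 1219 characters left out ...]
)), (np.float64(-0.072), np.int64(3)), (np.float64(-0.068), np.int64(4)), (np.float64(-0.064), np.int64(3)), (np.float64(-0.06), np.int64(2)), (np.float64(-0.056), np.int64(4)), (np.float64(-0.052), np.int64(5)), (np.float64(-0.048), np.int64(5)), (np.float64(-0.044), np.int64(4)), (np.float64(-0.04), np.int64(2)), (np.float64(-0.036), np.int64(5)), (np.float64(-0.032), np.int64(3)), (np.float64(-0.028), np.int64(5)), (np.float64(-0.024), np.int64(3)), (np.float64(-0.02), np.int64(2)), (np.float64(-0.016), np.int64(5)), (np.float64(-0.012), np.int64(4)), (np.float64(-0.008), np.int64(3))]
((-92.36607360839844, 126.79061126708984), (115.28226470947266, 46.45850372314453), 0.04228716716170311)
```

```bash
cat >> h.py <<'E'
from scipy.spatial.transform import Rotation as Ro
np.set_printoptions(precision=4,suppress=True)
def rot(q): return Ro.from_quat([q[1],q[2],q[3],q[0]])
def target(p,az,dep,flip=1):
    """az: azimuth of approach (deg); dep: degrees below horizontal (90=down). y tangential*flip"""
    a,b=np.radians(az),np.radians(dep)
    x=np.array([np.cos(b)*np.cos(a),np.cos(b)*np.sin(a),-np.sin(b)]); y=flip*np.array([-np.sin(a),np.cos(a),0]); z=np.cross(x,y)
    return np.array(p,float),Ro.from_matrix(np.stack([x,y,z],1))
def gp(p,R,back=.008): return p-back*R.as_matrix()[:,0]   # grasp point
def rows(p0,R0,p1,R1,n,g=None):
    """straight line + slerp in n rows; increments in tool axes"""
    rv=(R0.inv()*R1).as_rotvec(); out=[]
    for i in range(n):
        Ra=R0*Ro.from_rotvec(rv*i/n); out.append(np.r_[Ra.inv().apply((p1-p0)/n),rv/n])
    return np.array(out)
def now():
    s=ctrl.observe(); return s['tcp_pos'],rot(s['tcp_rot'])
E
python3 - <<'E'
from h import *
p,R=now();print(R.as_matrix(),np.degrees(np.arctan2(p[1],p[0])))
for u,v in((291,233),(353,263),(313,170)):print(atz('top',u,v,.116))
t=np.load('top0.npz')
crop(t['p'],270,215,375,285,6,'pics/t_or.png')
E
```

```text
[[-0.0005  0.3323 -0.9432]
 [ 0.0022 -0.9432 -0.3323]
 [-1.     -0.0022 -0.0003]] -70.57832128691062
[ 0.3772 -0.1494  0.116 ]
[ 0.2816 -0.3389  0.116 ]
[ 0.5802 -0.2261  0.116 ]
```

View pics/t_or.png

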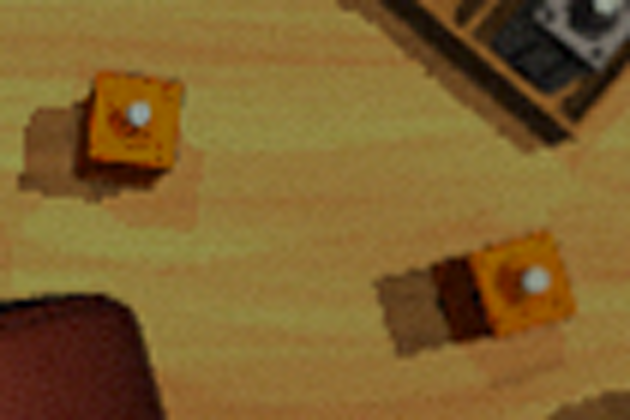

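```bash
cat >> h.py <<'E'
def tgt(g,az,dep,flip=1):
    p,R=target(g,az,dep,flip); return p+.008*R.as_matrix()[:,0],R
def plan(g,az,dep,n,flip=1):
    p,R=now();p1,R1=tgt(g,az,dep,flip); r=rows(p,R,p1,R1,n); print(np.linalg.norm(r[0,:3]),np.degrees(np.linalg.norm(r[0,3:]))); print(repr(r)); return r
E
python3 - <<'E'
from h import *
plan((.426,-.394,.30),-42.5,40,15)
E
```

```text
0.01988016124276959 8.298833010222683
array([[-0.0036, -0.0071, -0.0182, -0.1272, -0.0357,  0.0594],
       [-0.0046, -0.0044, -0.0188, -0.1272, -0.0357,  0.0594],
       [-0.0054, -0.0017, -0.019 , -0.1272, -0.0357,  0.0594],
       [-0.0061,  0.001 , -0.0189, -0.1272, -0.0357,  0.0594],
       [-0.0067,  0.0038, -0.0183, -0.1272, -0.0357,  0.0594],
       [-0.007 ,  0.0065, -0.0175, -0.1272, -0.0357,  0.0594],
       [-0.0071,  0.009 , -0.0162, -0.1272, -0.0357,  0.0594],
       [-0.0071,  0.0114, -0.0147, -0.1272, -0.0357,  0.0594],
       [-0.0068,  0.0136, -0.0128, -0.1272, -0.0357,  0.0594],
       [-0.0064,  0.0155, -0.0107, -0.1272, -0.0357,  0.0594],
       [-0.0058,  0.0171, -0.0084, -0.1272, -0.0357,  0.0594],
       [-0.005 ,  0.0183, -0.006 , -0.1272, -0.0357,  0.0594],
       [-0.004 ,  0.0192, -0.0035, -0.1272, -0.0357,  0.0594],
       [-0.0029,  0.0196, -0.0009, -0.1272, -0.0357,  0.0594],
       [-0.0018,  0.0197,  0.0017, -0.1272, -0.0357,  0.0594]])
```

Emit:
drive_tool:
  rows:
    - [-0.004, -0.007, -0.018, -0.127, -0.036, 0.059, 0.76]
    - [-0.005, -0.004, -0.019, -0.127, -0.036, 0.059, 0.76]
    - [-0.005, -0.002, -0.019, -0.127, -0.036, 0.059, 0.76]
    - [-0.006, 0.001, -0.019, -0.127, -0.036, 0.059, 0.76]
    - [-0.007, 0.004, -0.018, -0.127, -0.036, 0.059, 0.76]

```text
time: 0.6
tcp_pos: [0.2827, -0.5254, 0.2603]
tcp_rot: [-0.441, -0.569, -0.218, 0.658]
wrist_force: [-1.1, 0.0, -0.4]
width: 0.0651
```

Emit:
drive_tool:
  rows:
    - [-0.007, 0.006, -0.018, -0.127, -0.036, 0.059, 0.76]
    - [-0.007, 0.009, -0.016, -0.127, -0.036, 0.059, 0.76]
    - [-0.007, 0.011, -0.015, -0.127, -0.036, 0.059, 0.76]
    - [-0.007, 0.014, -0.013, -0.127, -0.036, 0.059, 0.76]
    - [-0.006, 0.016, -0.011, -0.127, -0.036, 0.059, 0.76]

```text
time: 1.1
tcp_pos: [0.3576, -0.4608, 0.2772]
tcp_rot: [0.704, 0.369, 0.288, -0.535]
wrist_force: [-0.1, 0.1, 0.8]
width: 0.0653
```

Run:
```python
from h import *
s=ctrl.observe();print(s['time'],s['joint_pos'],s['tcp_pos'],s['width'],s['joint_vel'])
plan((.426,-.394,.28),-42.5,40,5)
```

```text
1.1 [-0.9934 -0.2403  2.1123 -0.1266  0.6324 -1.0086] [ 0.3576 -0.4608  0.2772] 0.06532483867886109 [ 0.2415 -0.3215  0.3811  0.2034 -0.669  -1.2143]
0.019229215985305054 8.249753977049407
array([[-0.0026,  0.0159, -0.0105, -0.126 , -0.0355,  0.0599],
       [-0.0019,  0.0172, -0.0083, -0.126 , -0.0355,  0.0599],
       [-0.0011,  0.0182, -0.006 , -0.126 , -0.0355,  0.0599],
       [-0.0001,  0.0189, -0.0036, -0.126 , -0.0355,  0.0599],
       [ 0.0009,  0.0192, -0.0012, -0.126 , -0.0355,  0.0599]])
```

```bash
cat >> h.py <<'E'
from scipy.optimize import least_squares
def fk(q,k):
    h,a,b,c,d,o=k
    E=lambda ax,t:Ro.from_euler(ax,t)
    R=E('z',q[0]);p=R.apply([o,d,h]);R=R*E('y',q[1]);p=p+R.apply([0,0,a]);R=R*E('y',q[2]);p=p+R.apply([0,0,b]);R=R*E('z',q[3])*E('y',q[4]);p=p+R.apply([0,0,c])
    return p,R
E
python3 - <<'E'
from h import *
Q=[([-1.34419196e+00,2.17776996e-01,1.61495232e+00,0,1.31130164,-.1122],[0.20756492,-0.58867759,0.24094458]),
([-0.9934,-0.2403,2.1123,-0.1266,0.6324,-1.0086],[0.3576,-0.4608,0.2772])]
f=lambda k:np.concatenate([fk(q,k)[0]-p for q,p in Q]+[(np.array(k)-[.3,.42,.42,.2,.07,0])*.003])
r=least_squares(f,[.3,.42,.42,.2,.07,0]);print(r.x,r.fun[:6])
p,R=now();print(R.as_matrix()[:,0],fk(Q[1][0],r.x)[1].as_matrix()[:,2])
def ik(g,az,dep,k):
    p,R=tgt(g,az,dep);x=R.as_matrix()[:,0]
    best=least_squares(lambda q:np.r_[(fk(q,k)[0]-p)*5,fk(q,k)[1].as_matrix()[:,2]-x],[np.radians(az)-.1,0,2,0,.6],bounds=([-2.75,-.78,.31,-1.13,.13],[2.75,2.1,2.55,4.27,2.63]))
    return best.x,best.cost
for z in(.088,.28):
  for dep in(25,30,40,50):
    print(z,dep,ik((.426,-.394,z),-42.5,dep,r.x))
for dep in(120,125,130):print('lay',dep,ik((.52,-.08,.025),-8,dep,r.x))
E
```

```text
[0.2224 0.4578 0.528  0.2917 0.0699 0.0121] [-0.0001 -0.     -0.      0.0001  0.      0.    ]
[ 0.263  -0.5404 -0.7992] [ 0.263  -0.5404 -0.7993]
0.088 25 (array([-0.9682,  0.1306,  2.5309,  2.8086,  0.6718]), np.float64(5.243075166849225e-19))
0.088 30 (array([-0.9603,  0.0809,  2.5058,  2.7503,  0.5148]), np.float64(4.3918199635516936e-26))
0.088 40 (array([-0.943 ,  0.024 ,  2.4349,  2.4277,  0.2361]), np.float64(2.000499802072387e-23))
0.088 50 (array([-0.9252,  0.0169,  2.3431,  0.9103,  0.149 ]), np.float64(7.868997131363833e-25))
0.28 25 (array([-0.9682, -0.3596,  2.4257,  1.8022,  0.2106]), np.float64(2.033782021272921e-31))
0.28 30 (array([-0.9603, -0.3582,  2.3781,  1.1529,  0.2069]), np.float64(3.169310316483635e-30))
0.28 40 (array([-0.943 , -0.3273,  2.2733,  0.4427,  0.3656]), np.float64(1.0874330183026702e-23))
0.28 50 (array([-0.9252, -0.2685,  2.1599,  0.2186,  0.5712]), np.float64(3.5689313430598226e-21))
lay 120 (array([-0.2548,  0.5679,  1.6966, -0.0583,  1.3981]), np.float64(2.2566787536164532e-26))
lay 125 (array([-0.2513,  0.622 ,  1.6411, -0.0642,  1.4866]), np.float64(7.050198242291901e-24))
lay 130 (array([-0.2482,  0.6763,  1.5869, -0.0697,  1.5736]), np.float64(3.852477109400226e-21))
```

```bash
cat >> h.py <<'E'
K=[0.2224,0.4578,0.528,0.2917,0.0699,0.0121]
Q0=np.array([-1.34419196e+00,2.17776996e-01,1.61495232e+00,0,1.31130164,-.1122])
def fk6(q):
    p,R=fk(q[:5],K); return p,R*Ro.from_euler('z',q[5])
_R=rot([-0.11835765,-0.69693477,-0.12007902,0.69703258]); M=fk6(Q0)[1].inv()*_R
def fkt(q): p,R=fk6(q); return p,R*M
LO=np.array([-2.75,-.78,.31,-1.13,.13,-2.58]);HI=np.array([2.75,2.1,2.55,4.27,2.63,2.58])
def ik(p,R,q0):
    def f(q):
        a,b=fkt(q); return np.r_[(a-p)*5,(b.inv()*R).as_rotvec()]
    r=least_squares(f,np.clip(q0,LO+1e-3,HI-1e-3),bounds=(LO,HI)); return r.x,r.cost
E
python3 - <<'E'
from h import *
print(M.as_matrix())
s=ctrl.observe();q=s['joint_pos'];p,R=fkt(q);pp,RR=now();print(p-pp,(R.inv()*RR).as_rotvec())
for flip in(1,-1):
 for az in (47.5,):
  for dep in(10,20,30,40):
   for z in(.088,.28):
    best=min((ik(*tgt((.426,-.394,z),az,dep,flip),g0) for g0 in([-1.2,0.2,1.9,1.4,1.3,-1.5],[-1.2,0.2,1.9,1.4,1.3,1.5],[-1.2,0.2,1.9,1.4,1.3,0])),key=lambda t:t[1])
    print(flip,dep,z,best)
for flip in(1,-1):
  for dep in(110,120,130): print('lay',flip,dep,ik(*tgt((.52,-.08,.025),-8,dep,flip),[-.2,.6,1.6,0,1.5,flip*-1.5]),)
for uv in((397,250),(410,148),(503,175)):print(atz('top',*uv,.05))
t=np.load('top0.npz');P=cloud('top',t['d']);print(P[180:182,440:446,2])
E
```

```text
[[-0. -1. -0.]
 [ 0.  0. -1.]
 [ 1. -0.  0.]]
[ 0.0001 -0.0001  0.0001] [ 0. -0. -0.]
1 10 0.088 (array([-1.3028,  0.7465,  1.7478,  1.0109,  1.7492,  2.1163]), np.float64(3.329728768905777e-27))
1 10 0.28 (array([-1.3028,  0.449 ,  1.739 ,  1.0807,  1.9037,  2.3901]), np.float64(7.910012464933456e-22))
1 20 0.088 (array([-1.2857,  0.6561,  1.7747,  0.9364,  1.629 ,  2.1643]), np.float64(7.298988872191868e-25))
1 20 0.28 (array([-1.2857,  0.381 ,  1.7273,  0.977 ,  1.8159,  2.4305]), np.float64(4.1452001130523636e-26))
1 30 0.088 (array([-1.2572,  0.5692,  1.8   ,  0.8555,  1.5105,  2.2247]), np.float64(2.1316601884591106e-29))
1 30 0.28 (array([-1.2572,  0.3169,  1.7163,  0.8683,  1.7304,  2.4796]), np.float64(1.1553611906143603e-24))
1 40 0.088 (array([-1.2171,  0.4885,  1.823 ,  0.764 ,  1.3948,  2.3003]), np.float64(2.5479473368040796e-23))
1 40 0.28 (array([-1.2171,  0.2583,  1.7064,  0.7521,  1.6479,  2.5384]), np.float64(2.1385918797646334e-22))
-1 10 0.088 (array([-1.3028,  0.7465,  1.7478,  1.0109,  1.7492, -1.0253]), np.float64(2.183817982471763e-30))
-1 10 0.28 (array([-1.
[... 885 characters left out ...]
.2547,  0.5679,  1.6966, -0.0583,  1.398 , -1.6605]), np.float64(2.3676528895718835e-25))
lay 1 130 (array([-0.2481,  0.6763,  1.587 , -0.0697,  1.5735, -1.6542]), np.float64(1.8779524249532273e-27))
lay -1 110 (array([-0.263 ,  0.4613,  1.811 , -0.0449,  1.2162,  1.4704]), np.float64(1.0367891918270052e-18))
lay -1 120 (array([-0.2547,  0.568 ,  1.6966, -0.0583,  1.398 ,  1.4811]), np.float64(7.328735984263978e-26))
lay -1 130 (array([-0.2481,  0.6763,  1.587 , -0.0697,  1.5735,  1.4874]), np.float64(1.4972543207869923e-27))
[ 0.3248 -0.5006  0.05  ]
[ 0.6729 -0.573   0.05  ]
[ 0.5743 -0.8895  0.05  ]
[[0.074  0.0678 0.0695 0.0727 0.0718 0.0719]
 [0.0669 0.0765 0.0742 0.0686 0.0732 0.0748]]
```

Run:
```python
from h import *
plan((.4255,-.3945,.24),47.5,30,10,-1)
```

```text
0.010981513074467713 10.070851535740495
array([[ 0.0013,  0.0072, -0.0081,  0.1014,  0.1436, -0.0001],
       [ 0.0025,  0.0064, -0.0086,  0.1014,  0.1436, -0.0001],
       [ 0.0038,  0.0055, -0.0087,  0.1014,  0.1436, -0.0001],
       [ 0.005 ,  0.0046, -0.0086,  0.1014,  0.1436, -0.0001],
       [ 0.0062,  0.0038, -0.0082,  0.1014,  0.1436, -0.0001],
       [ 0.0074,  0.003 , -0.0076,  0.1014,  0.1436, -0.0001],
       [ 0.0084,  0.0023, -0.0067,  0.1014,  0.1436, -0.0001],
       [ 0.0093,  0.0016, -0.0056,  0.1014,  0.1436, -0.0001],
       [ 0.01  ,  0.0011, -0.0044,  0.1014,  0.1436, -0.0001],
       [ 0.0105,  0.0008, -0.003 ,  0.1014,  0.1436, -0.0001]])
```

Emit:
drive_tool:
  rows:
    - [0.001, 0.006, -0.006, 0.084, 0.119, 0, 0.76]
    - [0.002, 0.005, -0.007, 0.084, 0.119, 0, 0.76]
    - [0.003, 0.005, -0.007, 0.084, 0.119, 0, 0.76]
    - [0.004, 0.004, -0.007, 0.084, 0.119, 0, 0.76]
    - [0.004, 0.003, -0.007, 0.084, 0.119, 0, 0.76]

```text
time: 1.6
tcp_pos: [0.3868, -0.4334, 0.2613]
tcp_rot: [0.495, 0.648, 0.362, -0.451]
wrist_force: [0.8, 0.7, -0.5]
width: 0.0652
```

Emit:
drive_tool:
  rows:
    - [0.005, 0.003, -0.006, 0.084, 0.119, 0, 0.76]
    - [0.006, 0.002, -0.006, 0.084, 0.119, 0, 0.76]
    - [0.007, 0.002, -0.005, 0.084, 0.119, 0, 0.76]
    - [0.007, 0.001, -0.004, 0.084, 0.119, 0, 0.76]
    - [0.007, 0.001, -0.003, 0.084, 0.119, 0, 0.76]

```text
time: 2.1
tcp_pos: [0.4138, -0.4078, 0.2433]
tcp_rot: [0.224, 0.839, 0.39, -0.307]
wrist_force: [-0.3, 0.3, -0.2]
width: 0.0649
```

Run:
```python
from h import *
plan((.4255,-.3945,.20),47.5,30,5,-1);print(ctrl.observe()['joint_pos'])
```

```text
0.010670230749015564 3.3474811241448474
array([[ 0.0101, -0.0009,  0.0033,  0.0334,  0.0479, -0.001 ],
       [ 0.0099, -0.0008,  0.0039,  0.0334,  0.0479, -0.001 ],
       [ 0.0097, -0.0006,  0.0044,  0.0334,  0.0479, -0.001 ],
       [ 0.0095, -0.0005,  0.0048,  0.0334,  0.0479, -0.001 ],
       [ 0.0093, -0.0003,  0.0053,  0.0334,  0.0479, -0.001 ]])
[-1.2418  0.2924  1.699   0.7036  1.5857 -0.8055]
```

Emit:
drive_tool:
  rows:
    - [0.01, -0.001, 0.003, 0.033, 0.048, -0.001, 0.76]
    - [0.01, -0.001, 0.004, 0.033, 0.048, -0.001, 0.76]
    - [0.01, 0, 0.004, 0.033, 0.048, -0.001, 0.76]
    - [0.01, 0, 0.005, 0.033, 0.048, -0.001, 0.76]
    - [0.009, 0, 0.005, 0.033, 0.048, -0.001, 0.76]

```text
time: 2.6
tcp_pos: [0.4312, -0.389, 0.1952]
tcp_rot: [0.106, 0.884, 0.39, -0.237]
wrist_force: [-0.8, 0.2, -0.0]
width: 0.0646
```

Emit:
drive_tool:
  rows:
    - [0, 0, 0, 0, 0, 0, 0.76]
    - [0, 0, 0, 0, 0, 0, 0.76]
    - [0, 0, 0, 0, 0, 0, 0.76]
    - [0, 0, 0, 0, 0, 0, 0.76]
    - [0, 0, 0, 0, 0, 0, 0.76]

```text
time: 3.1
tcp_pos: [0.4314, -0.3897, 0.1972]
tcp_rot: [0.108, 0.883, 0.389, -0.238]
wrist_force: [-0.0, 0.2, -0.5]
width: 0.0648
```

Run:
```python
from h import *
plan((.4255,-.3945,.09),47.5,30,5,-1);s=ctrl.observe();print(s['joint_pos'],s['wrist_force'])
p,d=read_camera('top');crop(p,295,165,440,290,5,'pics/t1.png');p,d2=read_camera('side');crop(p,230,60,420,215,4,'pics/s1.png')
P=cloud('top',d);X,Y,Z=P[...,0],P[...,1],P[...,2]
m=(np.hypot(X-.426,Y+.394)<.05)&(Z>.1)&(Z<.126);print(m.sum())
```

```text
0.022232460926636808 0.09904909565916743
array([[ 0.0111, -0.0004,  0.0193,  0.0014,  0.001 , -0.0001],
       [ 0.0111, -0.0003,  0.0193,  0.0014,  0.001 , -0.0001],
       [ 0.0111, -0.0003,  0.0193,  0.0014,  0.001 , -0.0001],
       [ 0.0111, -0.0003,  0.0193,  0.0014,  0.001 , -0.0001],
       [ 0.011 , -0.0003,  0.0193,  0.0014,  0.001 , -0.0001]])
[-1.2579  0.4487  1.7061  0.8532  1.648  -0.7626] [-0.017   0.1657 -0.4616]
135
```

View pics/t1.png

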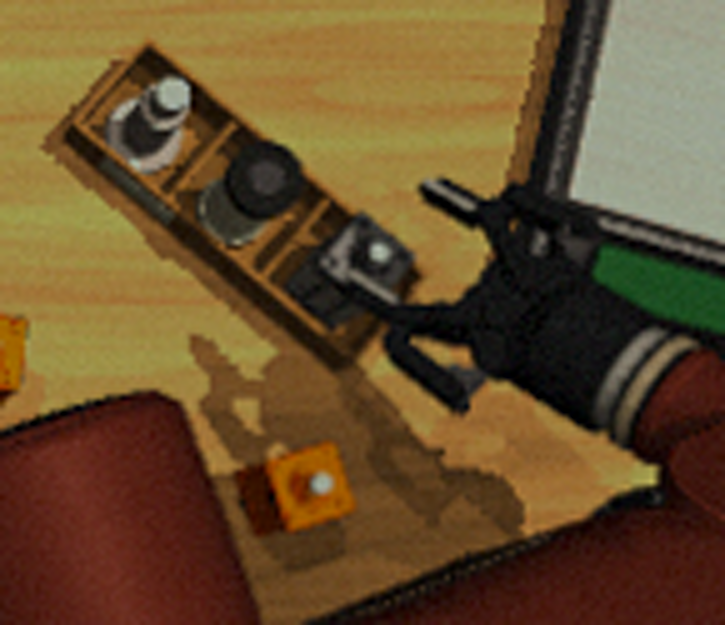

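View pics/s1.png

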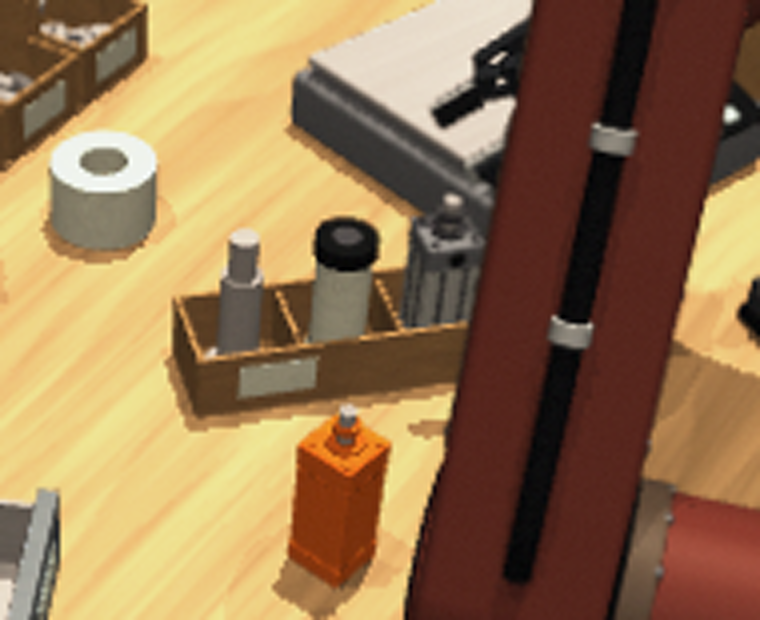

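Emit:
drive_tool:
  rows:
    - [0.011, 0, 0.019, 0.001, 0.001, 0, 0.76]
    - [0.011, 0, 0.019, 0.001, 0.001, 0, 0.76]
    - [0.011, 0, 0.019, 0.001, 0.001, 0, 0.76]
    - [0.011, -0.001, 0.019, 0.001, 0.001, 0, 0.76]
    - [0.011, -0.001, 0.019, 0.001, 0.001, 0, 0.76]

```text
time: 3.7
tcp_pos: [0.43, -0.3884, 0.0858]
tcp_rot: [0.104, 0.884, 0.389, -0.236]
wrist_force: [-0.5, -0.3, -0.2]
width: 0.0647
```

Run:
```python
from h import *
p,d=read_camera('top');crop(p,325,165,425,265,6,'pics/t2.png')
plan((.4255,-.3945,.09),47.5,30,5,-1);s=ctrl.observe();print(s['joint_pos'],s['wrist_force'])
```

```text
0.0010478758557880196 0.06061066562746464
array([[-0.0006,  0.0006, -0.0006, -0.0009, -0.0002,  0.0006],
       [-0.0006,  0.0006, -0.0006, -0.0009, -0.0002,  0.0006],
       [-0.0006,  0.0006, -0.0006, -0.0009, -0.0002,  0.0006],
       [-0.0006,  0.0006, -0.0006, -0.0009, -0.0002,  0.0006],
       [-0.0006,  0.0006, -0.0006, -0.0009, -0.0002,  0.0006]])
[-1.2608  0.6319  1.7099  0.8504  1.533  -0.8935] [-0.9111  0.6212 -2.1339]
```

View pics/t2.png

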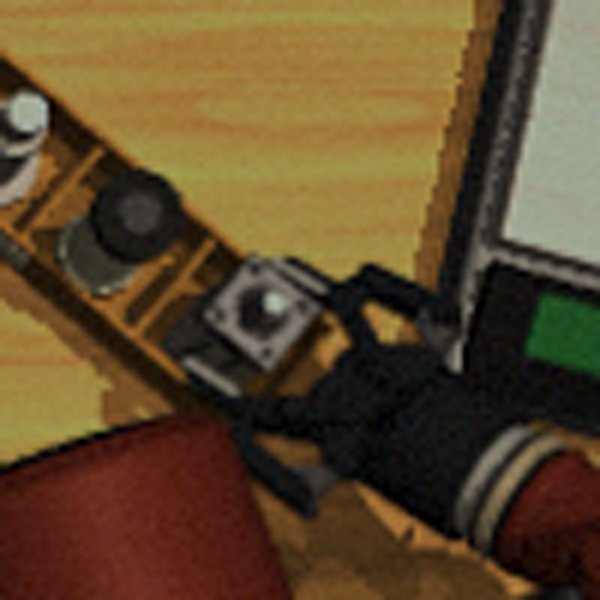

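Emit:
drive_tool:
  rows:
    - [0, 0, 0, 0, 0, 0, 0.6]
    - [0, 0, 0, 0, 0, 0, 0.4]
    - [0, 0, 0, 0, 0, 0, 0.3]
    - [0, 0, 0, 0, 0, 0, 0.3]
    - [0, 0, 0, 0, 0, 0, 0.3]
  force: 80

```text
time: 4.25
tcp_pos: [0.4299, -0.3886, 0.0869]
tcp_rot: [0.105, 0.884, 0.389, -0.237]
wrist_force: [0.0, -0.4, -3.4]
width: 0.0457
```

Run:
```python
from h import *
p,d=read_camera('top');crop(p,325,165,425,265,6,'pics/t3.png')
plan((.4255,-.3945,.27),47.5,30,5,-1);s=ctrl.observe();print(s['wrist_force'],s['width'])
```

```text
0.035832078388797546 0.011488146230400498
array([[-0.018 ,  0.0002, -0.031 ,  0.0002, -0.0001,  0.    ],
       [-0.018 ,  0.0002, -0.031 ,  0.0002, -0.0001,  0.    ],
       [-0.018 ,  0.0002, -0.031 ,  0.0002, -0.0001,  0.    ],
       [-0.018 ,  0.0002, -0.031 ,  0.0002, -0.0001,  0.    ],
       [-0.018 ,  0.0002, -0.031 ,  0.0002, -0.0001,  0.    ]])
[-0.5839 -0.5348 -2.1954] 0.04573204315336249
```

View pics/t3.png

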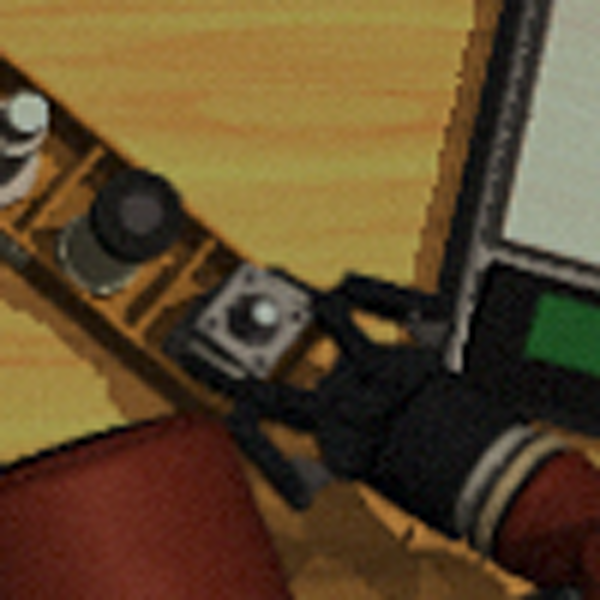

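Emit:
drive_tool:
  rows:
    - [-0.005, 0, -0.009, 0, 0, 0, 0.3]
    - [-0.01, 0, -0.017, 0, 0, 0, 0.3]
    - [-0.01, 0, -0.017, 0, 0, 0, 0.3]
    - [-0.01, 0, -0.017, 0, 0, 0, 0.3]
    - [-0.01, 0, -0.017, 0, 0, 0, 0.3]

```text
time: 4.8
tcp_pos: [0.4293, -0.3882, 0.1769]
tcp_rot: [0.104, 0.884, 0.39, -0.236]
wrist_force: [0.3, -0.2, -3.5]
width: 0.0456
```

Emit:
drive_tool:
  rows:
    - [-0.01, 0, -0.017, 0, 0, 0, 0.3]
    - [-0.01, 0, -0.017, 0, 0, 0, 0.3]
    - [-0.01, 0, -0.017, 0, 0, 0, 0.3]
    - [-0.01, 0, -0.017, 0, 0, 0, 0.3]
    - [-0.005, 0, -0.008, 0, 0, 0, 0.3]

```text
time: 5.3
tcp_pos: [0.4291, -0.3901, 0.2668]
tcp_rot: [0.106, 0.884, 0.389, -0.236]
wrist_force: [-0.5, -0.5, -3.2]
width: 0.0453
```

Run:
```python
from h import *
p,d=read_camera('top');crop(p,285,145,435,265,5,'pics/t4.png');p,d=read_camera('side');cv2.imwrite('pics/s4.png',p[:,:,::-1])
s=ctrl.observe();print(s['wrist_force'],s['width'],s['joint_pos'])
# check path IK to lay-pre
p0,R0=now();q=s['joint_pos']
p1,R1=tgt((.515,-.105,.16),-11.5,120,-1);rv=(R0.inv()*R1).as_rotvec();print('angle',np.degrees(np.linalg.norm(rv)),rv)
n=20
for i in range(1,n+1):
    pp=p0+(p1-p0)*i/n;RR=R0*Ro.from_rotvec(rv*i/n);qn,c=ik(pp,RR,q);print(i,qn,round(c,6),np.abs(qn-q).max(), RR.as_matrix()[:,2]);q=qn
```

```text
[-0.2568  0.704  -3.5447] 0.04549404523466969 [-1.2628  0.3568  1.6841  0.8647  1.7279 -0.6745]
angle 104.10660189286494 [ 1.0974 -1.4189  0.2901]
1 [-1.2341  0.2776  1.7624  0.8313  1.6552 -0.6076] 0.0 0.07925331491434118 [-0.4165 -0.3772 -0.8272]
2 [-1.203   0.2308  1.7968  0.7946  1.5932 -0.5273] 0.0 0.08028999797663061 [-0.4941 -0.379  -0.7824]
3 [-1.1671  0.1876  1.8268  0.7539  1.5342 -0.4396] 0.0 0.08769874435486502 [-0.5681 -0.3766 -0.7318]
4 [-1.1263  0.1488  1.852   0.7087  1.479  -0.3442] 0.0 0.09538795405795403 [-0.6377 -0.37   -0.6756]
5 [-1.0807  0.1153  1.8725  0.6585  1.4285 -0.2411] 0.0 0.10319419951307676 [-0.7024 -0.3592 -0.6146]
6 [-1.0306  0.0879  1.8879  0.6032  1.3838 -0.1302] 0.0 0.11085244051522461 [-0.7617 -0.3442 -0.549 ]
7 [-0.9765  0.0672  1.8982  0.5431  1.3459 -0.0122] 0.0 0.11798764186767732 [-0.815  -0.3254 -0.4794]
8 [-0.9192  0.0538  1.9034  0.4789  1.3162  0.1119] 0.0 0.12413170442588749 [-0.862  -0.3027 -0.4065]
9 [-0.8596  0.0481  1.9035  0.412   1.2955  0.2407] 0.0 0.12877932620353205 [-0.9023 -0.2764 -0.3309]
10 [-0.7987  0.0503  1.8986  0.3441
[... 397 characters left out ...]
 1.833   0.1033  1.3407  0.882 ] 0.0 0.12118891590257475 [-0.9928 -0.0991  0.0666]
15 [-0.511   0.1681  1.8066  0.0586  1.3759  0.997 ] 0.0 0.11493710794185596 [-0.9878 -0.0566  0.1454]
16 [-0.4623  0.2089  1.777   0.0217  1.4175  1.1052] 0.0 0.10825891402370924 [-0.9749 -0.0124  0.2223]
17 [-0.4174  0.2535  1.7444 -0.0076  1.4642  1.2068] 0.0 0.10161668853680772 [-0.9543  0.033   0.2969]
18 [-0.3764  0.3015  1.7093 -0.0294  1.515   1.3022] 0.0 0.09535638030284455 [-0.9263  0.0792  0.3684]
19 [-0.3393  0.352   1.672  -0.0442  1.5689  1.3919] 0.0 0.08971020428402787 [-0.891   0.1259  0.4363]
20 [-0.306   0.4044  1.6331 -0.0526  1.6252  1.4767] 0.0 0.08481746844883675 [-0.8486  0.1727  0.5   ]
```

View pics/t4.png

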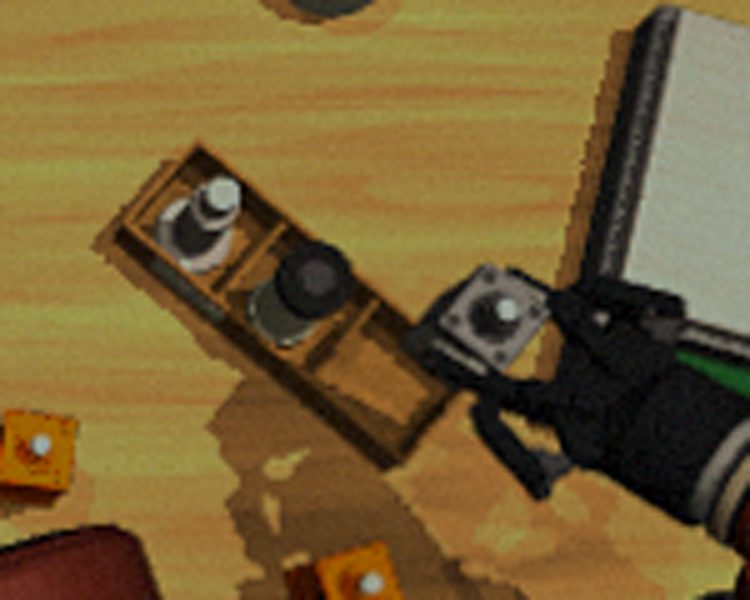

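View pics/s4.png

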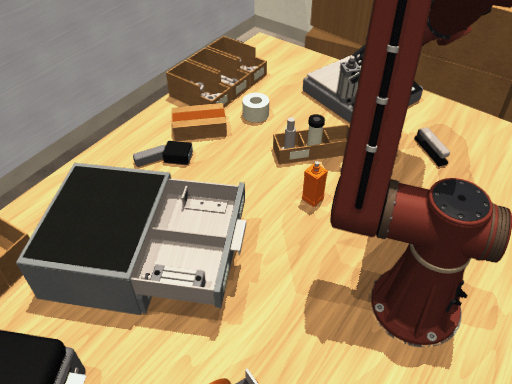

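Run:
```python
from h import *
plan((.515,-.105,.24),-11.5,120,20,-1)
```

```text
0.014970502440828962 5.205330094643247
array([[ 0.0123, -0.0066, -0.0053,  0.0549, -0.0709,  0.0145],
       [ 0.0119, -0.0071, -0.0057,  0.0549, -0.0709,  0.0145],
       [ 0.0113, -0.0076, -0.0062,  0.0549, -0.0709,  0.0145],
       [ 0.0108, -0.0081, -0.0065,  0.0549, -0.0709,  0.0145],
       [ 0.0102, -0.0086, -0.0068,  0.0549, -0.0709,  0.0145],
       [ 0.0095, -0.0092, -0.007 ,  0.0549, -0.0709,  0.0145],
       [ 0.0089, -0.0097, -0.0071,  0.0549, -0.0709,  0.0145],
       [ 0.0083, -0.0102, -0.0072,  0.0549, -0.0709,  0.0145],
       [ 0.0076, -0.0107, -0.0072,  0.0549, -0.0709,  0.0145],
       [ 0.0069, -0.0112, -0.0071,  0.0549, -0.0709,  0.0145],
       [ 0.0063, -0.0117, -0.0069,  0.0549, -0.0709,  0.0145],
       [ 0.0056, -0.0122, -0.0067,  0.0549, -0.0709,  0.0145],
       [ 0.005 , -0.0126, -0.0064,  0.0549, -0.0709,  0.0145],
       [ 0.0043, -0.013 , -0.006 ,  0.0549, -0.0709,  0.0145],
       [ 0.0037, -0.0134, -0.0056,  0.0549, -0.0709,  0.0145],
       [ 0.0031, -0.0137, -0.0051,  0.0549, -0.0709,  0.0145],
       [ 0.0026, -0.014 , -0.0045,  0.0549, -0.0709,  0.0145],
       [ 0.0021, -0.0143, -0.0039,  0.0549, -0.0709,  0.0145],
       [ 0.0016, -0.0145, -0.0033,  0.0549, -0.0709,  0.0145],
       [ 0.0012, -0.0147, -0.0026,  0.0549, -0.0709,  0.0145]])
```

Emit:
drive_tool:
  rows:
    - [0.012, -0.007, -0.005, 0.055, -0.071, 0.0145, 0.3]
    - [0.012, -0.007, -0.006, 0.055, -0.071, 0.0145, 0.3]
    - [0.011, -0.008, -0.006, 0.055, -0.071, 0.0145, 0.3]
    - [0.011, -0.008, -0.0065, 0.055, -0.071, 0.0145, 0.3]
    - [0.01, -0.009, -0.007, 0.055, -0.071, 0.0145, 0.3]

```text
time: 5.9
tcp_pos: [0.4479, -0.3162, 0.2548]
tcp_rot: [0.056, 0.847, 0.297, -0.437]
wrist_force: [0.8, 0.3, -3.5]
width: 0.0459
```

Emit:
drive_tool:
  rows:
    - [0.0095, -0.009, -0.007, 0.055, -0.071, 0.0145, 0.3]
    - [0.009, -0.01, -0.007, 0.055, -0.071, 0.0145, 0.3]
    - [0.008, -0.01, -0.007, 0.055, -0.071, 0.0145, 0.3]
    - [0.0075, -0.011, -0.007, 0.055, -0.071, 0.0145, 0.3]
    - [0.007, -0.011, -0.007, 0.055, -0.071, 0.0145, 0.3]

```text
time: 6.4
tcp_pos: [0.4676, -0.2445, 0.2469]
tcp_rot: [0.007, 0.767, 0.189, -0.613]
wrist_force: [-0.2, 0.4, -3.0]
width: 0.0457
```

Emit:
drive_tool:
  rows:
    - [0.006, -0.012, -0.007, 0.055, -0.071, 0.0145, 0.3]
    - [0.0055, -0.012, -0.0065, 0.055, -0.071, 0.0145, 0.3]
    - [0.005, -0.0125, -0.0065, 0.055, -0.071, 0.0145, 0.3]
    - [0.0045, -0.013, -0.006, 0.055, -0.071, 0.0145, 0.3]
    - [0.0035, -0.0135, -0.0055, 0.055, -0.071, 0.0145, 0.3]

```text
time: 6.9
tcp_pos: [0.488, -0.1729, 0.2392]
tcp_rot: [0.042, -0.647, -0.072, 0.758]
wrist_force: [0.0, -1.0, -4.5]
width: 0.0458
```

Emit:
drive_tool:
  rows:
    - [0.003, -0.0135, -0.005, 0.055, -0.071, 0.0145, 0.3]
    - [0.0025, -0.014, -0.0045, 0.055, -0.071, 0.0145, 0.3]
    - [0.002, -0.0145, -0.004, 0.055, -0.071, 0.0145, 0.3]
    - [0.0015, -0.0145, -0.0035, 0.055, -0.071, 0.0145, 0.3]
    - [0.001, -0.0145, -0.0025, 0.055, -0.071, 0.0145, 0.3]

```text
time: 7.4
tcp_pos: [0.5094, -0.1019, 0.2317]
tcp_rot: [0.09, -0.494, 0.049, 0.864]
wrist_force: [-0.4, -0.0, -4.0]
width: 0.0459
```

Emit:
drive_tool:
  rows:
    - [0, 0, 0, 0, 0, 0, 0.3]
    - [0, 0, 0, 0, 0, 0, 0.3]
    - [0, 0, 0, 0, 0, 0, 0.3]
    - [0, 0, 0, 0, 0, 0, 0.3]
    - [0, 0, 0, 0, 0, 0, 0.3]

```text
time: 7.9
tcp_pos: [0.5093, -0.1041, 0.2336]
tcp_rot: [0.089, -0.496, 0.049, 0.862]
wrist_force: [-0.2, -0.0, -4.1]
width: 0.0455
```

Run:
```python
from h import *
p,d=read_camera('top');np.savez('top5.npz',p=p,d=d);cv2.imwrite('pics/t5.png',p[:,:,::-1]);p,d=read_camera('side');np.savez('side5.npz',p=p,d=d);cv2.imwrite('pics/s5.png',p[:,:,::-1])
plan((.515,-.105,.06),-11.5,120,10,-1);s=ctrl.observe();print(s['wrist_force'],s['width'],s['joint_pos'])
```

```text
0.018043955636770827 0.029525255421462955
array([[ 0.0155,  0.    , -0.0092, -0.0001,  0.0003,  0.0004],
       [ 0.0155,  0.    , -0.0092, -0.0001,  0.0003,  0.0004],
       [ 0.0155,  0.    , -0.0092, -0.0001,  0.0003,  0.0004],
       [ 0.0155,  0.    , -0.0092, -0.0001,  0.0003,  0.0004],
       [ 0.0155,  0.    , -0.0092, -0.0001,  0.0003,  0.0004],
       [ 0.0155,  0.    , -0.0092, -0.0001,  0.0003,  0.0004],
       [ 0.0155,  0.    , -0.0092, -0.0001,  0.0003,  0.0004],
       [ 0.0155,  0.    , -0.0092, -0.0001,  0.0003,  0.0004],
       [ 0.0155,  0.    , -0.0092, -0.0001,  0.0003,  0.0004],
       [ 0.0155, -0.    , -0.0092, -0.0001,  0.0003,  0.0004]])
[-0.5044  0.6048 -3.9303] 0.046155893527401196 [-0.308   0.3459  1.5469 -0.0508  1.773   1.4687]
```

View pics/t5.png

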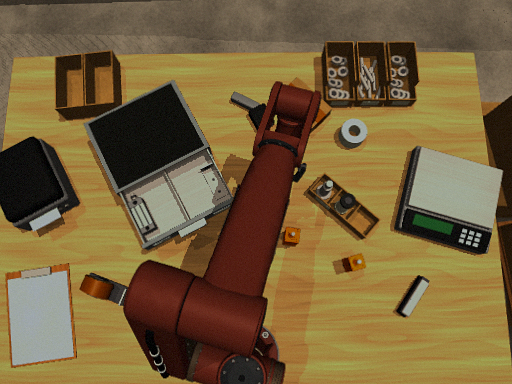

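View pics/s5.png

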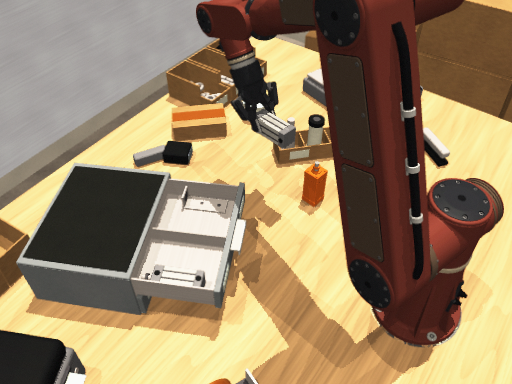

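Run:
```python
from h import *
s=np.load('side5.npz');crop(s['p'],215,70,345,170,6,'pics/s5c.png')
P=cloud('side',s['d']);a=np.radians(-11.5);ex=np.array([np.cos(a),np.sin(a)]);ey=np.array([-ex[1],ex[0]])
g=np.array([.515,-.105]);l=(P[...,:2]-g)@ex;w=(P[...,:2]-g)@ey;z=P[...,2]
m=(abs(w)<.018)&(l>-.12)&(l<-.02)&(z>.2)&(z<.30)
for lo in np.arange(-.12,0,.01):
    k=m&(l>lo)&(l<=lo+.01); print(round(lo,3),k.sum(),np.median(z[k]) if k.any() else '', np.percentile(z[k],[10,90]) if k.any() else '')
```

```text
-0.12 0  
-0.11 0  
-0.1 4 0.2391639331998431 [0.2334 0.2536]
-0.09 160 0.2439025653745803 [0.2223 0.2603]
-0.08 35 0.26024637129547706 [0.259  0.2626]
-0.07 36 0.2590856271409 [0.2569 0.261 ]
-0.06 38 0.2590028346173846 [0.2575 0.261 ]
-0.05 38 0.25956463315185957 [0.2565 0.2608]
-0.04 36 0.25925315468071874 [0.2576 0.2611]
-0.03 38 0.2590253036943965 [0.2575 0.2604]
-0.02 0  
-0.01 0
```

View pics/s5c.png

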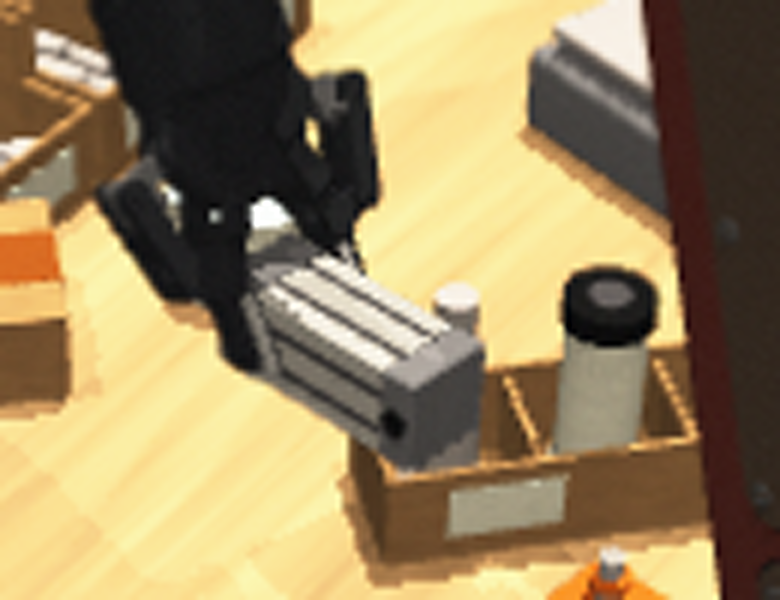

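Run:
```python
from h import *
t=np.load('top0.npz');P=cloud('top',t['d'])
for u,v in((303,105),(280,115),(303,131),(318,125),(258,115),(265,130)):print(u,v,P[v,u])
plan((.53,-.108,.06),-11.5,120,10,-1)
for g in((.53,-.108,.027),):
  q,c=ik(*tgt(g,-11.5,120,-1),ctrl.observe()['joint_pos']);print(q,c)
```

```text
303 105 [ 0.8314 -0.209   0.0547]
280 115 [ 0.8186 -0.1317 -0.0032]
303 131 [ 0.7548 -0.2118  0.0023]
318 125 [ 0.774  -0.2651  0.0103]
258 115 [ 0.8043 -0.052   0.0339]
265 130 [ 0.7608 -0.0766  0.0001]
0.01812336783675927 0.029525255421462955
array([[ 0.0147,  0.    , -0.0105, -0.0001,  0.0003,  0.0004],
       [ 0.0147,  0.    , -0.0105, -0.0001,  0.0003,  0.0004],
       [ 0.0147,  0.    , -0.0105, -0.0001,  0.0003,  0.0004],
       [ 0.0148,  0.    , -0.0105, -0.0001,  0.0003,  0.0004],
       [ 0.0148,  0.    , -0.0105, -0.0001,  0.0003,  0.0004],
       [ 0.0148,  0.    , -0.0105, -0.0001,  0.0003,  0.0004],
       [ 0.0148,  0.    , -0.0105, -0.0001,  0.0003,  0.0004],
       [ 0.0148,  0.    , -0.0105, -0.0001,  0.0003,  0.0004],
       [ 0.0148, -0.    , -0.0105, -0.0001,  0.0003,  0.0004],
       [ 0.0148, -0.    , -0.0105, -0.0001,  0.0003,  0.0004]])
[-0.3035  0.5905  1.6554 -0.0519  1.4172  1.4897] 6.520043835581656e-29
```

Clear ahead. Descend 180 mm, then settle slowly.

Emit:
drive_tool:
  rows:
    - [0.0148, 0, -0.0105, 0, 0, 0, 0.3]
    - [0.0148, 0, -0.0105, 0, 0, 0, 0.3]
    - [0.0148, 0, -0.0105, 0, 0, 0, 0.3]
    - [0.0148, 0, -0.0105, 0, 0, 0, 0.3]
    - [0.0148, 0, -0.0105, 0, 0, 0, 0.3]

```text
time: 8.5
tcp_pos: [0.517, -0.1046, 0.1402]
tcp_rot: [0.089, -0.495, 0.049, 0.863]
wrist_force: [1.1, 0.8, -3.8]
width: 0.0459
```

Emit:
drive_tool:
  rows:
    - [0.0148, 0, -0.0105, 0, 0, 0, 0.3]
    - [0.0148, 0, -0.0105, 0, 0, 0, 0.3]
    - [0.0148, 0, -0.0105, 0, 0, 0, 0.3]
    - [0.0148, 0, -0.0105, 0, 0, 0, 0.3]
    - [0.0148, 0, -0.0105, 0, 0, 0, 0.3]

```text
time: 9.0
tcp_pos: [0.5258, -0.1063, 0.0509]
tcp_rot: [0.088, -0.496, 0.049, 0.862]
wrist_force: [0.5, -0.7, -4.6]
width: 0.0458
```

Emit:
drive_tool:
  rows:
    - [0.0087, 0, -0.005, 0, 0, 0, 0.3]
    - [0.0087, 0, -0.005, 0, 0, 0, 0.3]
    - [0, 0, 0, 0, 0, 0, 0.3]
    - [0, 0, 0, 0, 0, 0, 0.3]
    - [0, 0, 0, 0, 0, 0, 0.3]

```text
time: 9.5
tcp_pos: [0.5262, -0.1064, 0.0332]
tcp_rot: [0.088, -0.497, 0.049, 0.862]
wrist_force: [-0.2, -0.1, -3.8]
width: 0.0457
```

Run:
```python
from h import *
p,d=read_camera('side');np.savez('side6.npz',p=p,d=d);crop(p,190,70,345,180,5,'pics/s6.png')
p0,R=now();print(gp(p0,R),ctrl.observe()['wrist_force'])
plan((.53,-.108,.028),-11.5,120,5,-1)
```

```text
[ 0.5301 -0.1072  0.0401] [-1.3407 -0.05   -3.061 ]
0.0024332636300476505 0.04516506412520692
array([[ 0.0021,  0.0002, -0.0012, -0.0001,  0.0004,  0.0007],
       [ 0.0021,  0.0002, -0.0012, -0.0001,  0.0004,  0.0007],
       [ 0.0021,  0.0002, -0.0012, -0.0001,  0.0004,  0.0007],
       [ 0.0021,  0.0002, -0.0012, -0.0001,  0.0004,  0.0007],
       [ 0.0021,  0.0002, -0.0012, -0.0001,  0.0004,  0.0007]])
```

View pics/s6.png

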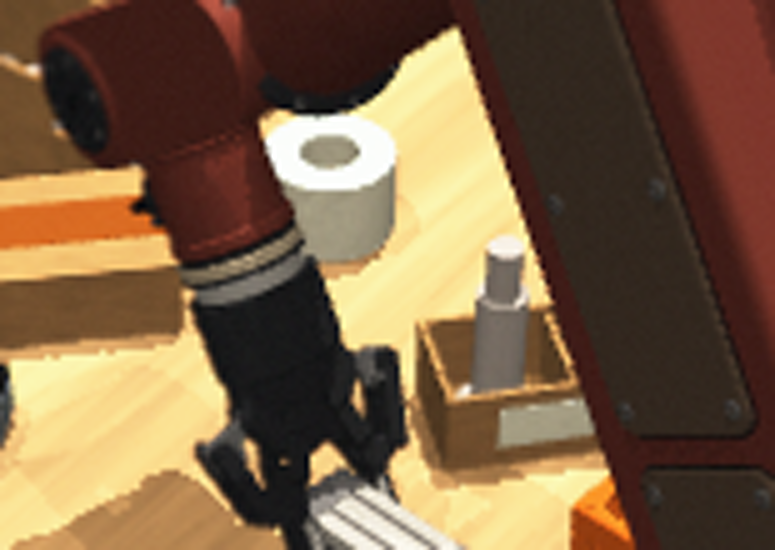

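Emit:
drive_tool:
  rows:
    - [0.0021, 0, -0.0012, 0, 0, 0, 0.3]
    - [0.0021, 0, -0.0012, 0, 0, 0, 0.3]
    - [0.0021, 0, -0.0012, 0, 0, 0, 0.3]
    - [0.0017, 0, -0.001, 0, 0, 0, 0.3]
    - [0.001, 0, -0.0006, 0, 0, 0, 0.3]

```text
time: 10.05
tcp_pos: [0.5251, -0.106, 0.0215]
tcp_rot: [0.089, -0.496, 0.049, 0.863]
wrist_force: [-0.3, -0.7, -3.6]
width: 0.0454
```

Emit:
drive_tool:
  rows:
    - [0.0004, 0, -0.0003, 0, 0, 0, 0.3]
    - [0.0004, 0, -0.0003, 0, 0, 0, 0.3]
    - [0.0004, 0, -0.0003, 0, 0, 0, 0.3]
    - [0, 0, 0, 0, 0, 0, 0.3]
    - [0, 0, 0, 0, 0, 0, 0.3]

```text
time: 10.55
tcp_pos: [0.5256, -0.1061, 0.0204]
tcp_rot: [0.088, -0.496, 0.049, 0.862]
wrist_force: [0.2, 0.4, -4.2]
width: 0.0453
```

Emit:
drive_tool:
  rows:
    - [0.0005, 0, -0.0003, 0, 0, 0, 0.3]
    - [0.0005, 0, -0.0003, 0, 0, 0, 0.3]
    - [0.0004, 0, -0.0003, 0, 0, 0, 0.3]
    - [0, 0, 0, 0, 0, 0, 0.3]
    - [0, 0, 0, 0, 0, 0, 0.3]

```text
time: 11.05
tcp_pos: [0.5256, -0.1061, 0.019]
tcp_rot: [0.088, -0.496, 0.049, 0.863]
wrist_force: [-0.9, 0.6, -1.8]
width: 0.0454
```

Run:
```python
from h import *
p,d=read_camera('side');np.savez('side7.npz',p=p,d=d);crop(p,190,100,320,200,6,'pics/s7.png')
p0,R=now();print(gp(p0,R),ctrl.observe()['wrist_force'],R.as_matrix()[:,0])
```

```text
[ 0.5296 -0.107   0.0259] [-0.6078  1.039  -0.468 ] [-0.4928  0.1039 -0.8639]
```

View pics/s7.png

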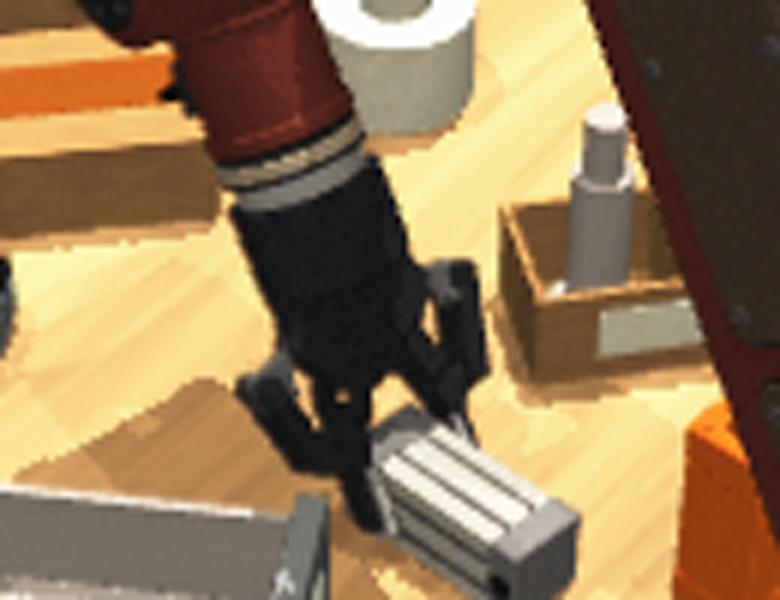

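Emit:
drive_tool:
  rows:
    - [0.0004, 0, -0.0002, 0, 0, 0, 0.3]
    - [0, 0, 0, 0, 0, 0, 0.3]
    - [0, 0, 0, 0, 0, 0, 0.58]
    - [0, 0, 0, 0, 0, 0, 0.65]
    - [0, 0, 0, 0, 0, 0, 0.72]

```text
time: 11.6
tcp_pos: [0.5257, -0.1062, 0.0183]
tcp_rot: [0.088, -0.496, 0.049, 0.862]
wrist_force: [0.5, -0.0, 0.5]
width: 0.0617
```

Emit:
drive_tool:
  rows:
    - [0, 0, 0, 0, 0, 0, 0.76]
    - [-0.005, 0, 0, 0, 0, 0, 0.76]
    - [-0.01, 0, 0, 0, 0, 0, 0.76]
    - [-0.02, 0, 0, 0, 0, 0, 0.76]
    - [-0.02, 0, 0, 0, 0, 0, 0.76]

```text
time: 12.1
tcp_pos: [0.5532, -0.1119, 0.0668]
tcp_rot: [0.088, -0.496, 0.049, 0.863]
wrist_force: [0.5, -0.3, 1.0]
width: 0.0648
```

Run:
```python
from h import *
p,d=read_camera('side');np.savez('side8.npz',p=p,d=d);crop(p,190,100,320,200,6,'pics/s8.png')
P=cloud('side',d);a=np.radians(-11.5);ex=np.array([np.cos(a),np.sin(a)]);ey=np.array([-ex[1],ex[0]])
l=P[...,:2]@ex;w=P[...,:2]@ey;z=P[...,2]
m=(z>.035)&(z<.056)&(l>.4)&(l<.6)&(abs(w)<.05)
n,lab,st,_=cv2.connectedComponentsWithStats(m.astype(np.uint8));i=1+np.argmax(st[1:,4]);k=lab==i
print(k.sum(),np.median(z[k]),cv2.minAreaRect(np.stack([l[k],w[k]],1).astype(np.float32)*1000),l[k].min(),l[k].max(),w[k].min(),w[k].max())
print(gp(*now()),ctrl.observe()['wrist_force'],ctrl.observe()['width'])
```

```text
517 0.043590205753650066 ((508.9810791015625, 1.8884468078613281), (114.43499755859375, 48.86013412475586), 1.6696646213531494) 0.45126022588589554 0.5662915167815044 -0.02321786677287206 0.027476377005388616
[ 0.5609 -0.1139  0.0772] [ 2.0447 -0.7057  1.8078] 0.06510945571063861
```

View pics/s8.png

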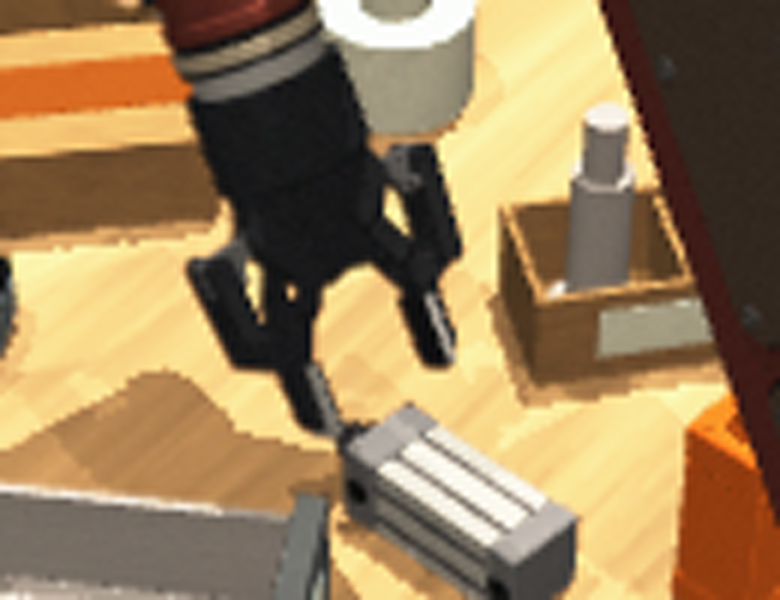

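Run:
```python
from h import *
plan((.497,-.0999,.11),-11.3,90,5,-1)
```

```text
0.01382585945406939 5.957961591413697
array([[ 0.0006, -0.0002,  0.0138, -0.0009,  0.104 ,  0.0007],
       [-0.0008, -0.0002,  0.0138, -0.0009,  0.104 ,  0.0007],
       [-0.0023, -0.0002,  0.0136, -0.0009,  0.104 ,  0.0007],
       [-0.0037, -0.0002,  0.0133, -0.0009,  0.104 ,  0.0007],
       [-0.005 , -0.0002,  0.0129, -0.0009,  0.104 ,  0.0007]])
```

Emit:
drive_tool:
  rows:
    - [-0.004, 0, 0.014, -0.001, 0.104, 0.001, 0.76]
    - [-0.002, 0, 0.014, -0.001, 0.104, 0.001, 0.76]
    - [-0.002, 0, 0.014, -0.001, 0.104, 0.001, 0.76]
    - [-0.002, 0, 0.013, -0.001, 0.104, 0.001, 0.76]
    - [-0.003, -0.001, 0.013, -0.001, 0.104, 0.001, 0.76]

```text
time: 12.65
tcp_pos: [0.4949, -0.0994, 0.1006]
tcp_rot: [0.069, -0.703, 0.07, 0.704]
wrist_force: [-0.0, 0.4, 0.3]
width: 0.0646
```

Emit:
drive_tool:
  rows:
    - [0, 0, 0, 0, 0, 0, 0.76]
    - [0, 0, 0, 0, 0, 0, 0.76]
    - [0, 0, 0, 0, 0, 0, 0.76]
    - [0, 0, 0, 0, 0, 0, 0.76]
    - [0, 0, 0, 0, 0, 0, 0.76]

```text
time: 13.15
tcp_pos: [0.4959, -0.0996, 0.0994]
tcp_rot: [0.069, -0.701, 0.069, 0.706]
wrist_force: [0.8, 0.0, 0.2]
width: 0.065
```

Run:
```python
from h import *
p,d=read_camera('side');np.savez('side9.npz',p=p,d=d);crop(p,190,100,320,200,6,'pics/s9.png')
print(gp(*now()))
plan((.497,-.0999,.027),-11.3,90,5,-1)
P=cloud('side',d);a=np.radians(-11.5);ex=np.array([np.cos(a),np.sin(a)]);ey=np.array([-ex[1],ex[0]])
l=P[...,:2]@ex;w=P[...,:2]@ey;z=P[...,2]
m=(z>.040)&(z<.052)&(l>.4)&(l<.6)&(abs(w)<.05)
n,lab,st,_=cv2.connectedComponentsWithStats(m.astype(np.uint8));i=1+np.argmax(st[1:,4]);k=lab==i
print(k.sum(),np.median(z[k]),cv2.minAreaRect(np.stack([l[k],w[k]],1).astype(np.float32)*1000))
```

```text
[ 0.4956 -0.0994  0.1073]
0.016055039122837657 0.08812564958795506
array([[ 0.016 ,  0.    , -0.0004,  0.0001,  0.0015, -0.0001],
       [ 0.0161,  0.    , -0.0004,  0.0001,  0.0015, -0.0001],
       [ 0.0161,  0.    , -0.0004,  0.0001,  0.0015, -0.0001],
       [ 0.0161,  0.    , -0.0004,  0.0001,  0.0015, -0.0001],
       [ 0.0161,  0.    , -0.0003,  0.0001,  0.0015, -0.0001]])
401 0.043904487503731354 ((507.7536926269531, 1.7123565673828125), (113.83261108398438, 48.15596008300781), 3.2990775108337402)
```

View pics/s9.png

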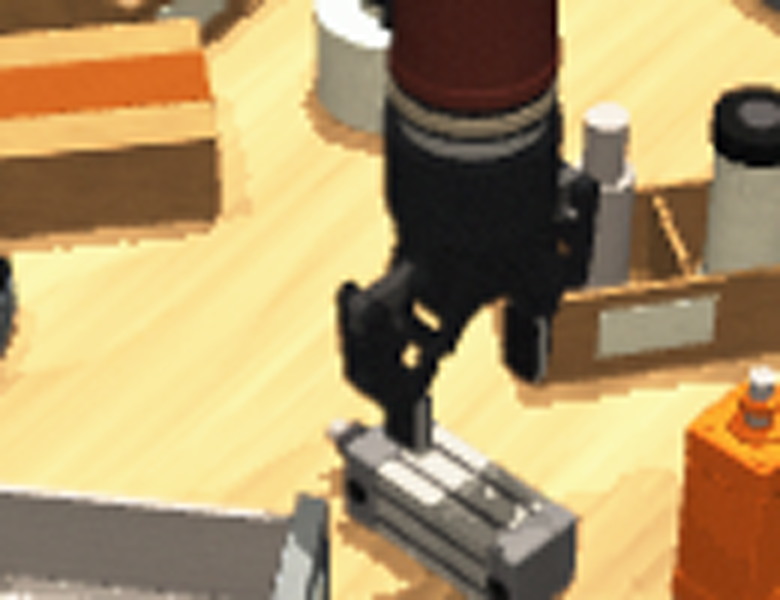

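Emit:
drive_tool:
  rows:
    - [0.016, 0, 0, 0, 0.002, 0, 0.76]
    - [0.016, 0, 0, 0, 0.002, 0, 0.76]
    - [0.016, 0, 0, 0, 0.002, 0, 0.76]
    - [0.016, 0, 0, 0, 0.002, 0, 0.76]
    - [0.016, 0, 0, 0, 0, 0, 0.76]

```text
time: 13.7
tcp_pos: [0.4947, -0.0992, 0.0185]
tcp_rot: [-0.069, 0.704, -0.07, -0.704]
wrist_force: [1.2, -0.2, -0.1]
width: 0.065
```

Emit:
drive_tool:
  rows:
    - [0.001, 0, 0, 0, 0, 0, 0.76]
    - [0, 0, 0, 0, 0, 0, 0.6]
    - [0, 0, 0, 0, 0, 0, 0.4]
    - [0, 0, 0, 0, 0, 0, 0.3]
    - [0, 0, 0, 0, 0, 0, 0.3]
  force: 80

```text
time: 14.2
tcp_pos: [0.4949, -0.0993, 0.0189]
tcp_rot: [-0.069, 0.704, -0.07, -0.703]
wrist_force: [1.4, -0.7, -1.5]
width: 0.0452
```

Emit:
drive_tool:
  rows:
    - [0, 0, 0, 0, 0, 0, 0.3]
    - [-0.01, 0, 0, 0, 0, 0, 0.3]
    - [-0.02, 0, 0, 0, 0, 0, 0.3]
    - [-0.02, 0, 0, 0, 0, 0, 0.3]
    - [-0.02, 0, 0, 0, 0, 0, 0.3]

```text
time: 14.7
tcp_pos: [0.4932, -0.0986, 0.0888]
tcp_rot: [0.069, -0.703, 0.069, 0.704]
wrist_force: [-0.0, 0.0, -3.7]
width: 0.045
```

Emit:
drive_tool:
  rows:
    - [-0.04, 0, 0, 0, 0, 0, 0.3]
    - [-0.04, 0, 0, 0, 0, 0, 0.3]
    - [-0.04, 0, 0, 0, 0, 0, 0.3]
    - [-0.02, 0, 0, 0, 0, 0, 0.3]
    - [-0.01, 0, 0, 0, 0, 0, 0.3]

```text
time: 15.2
tcp_pos: [0.4949, -0.0991, 0.2413]
tcp_rot: [-0.069, 0.705, -0.07, -0.702]
wrist_force: [-0.2, 0.7, -4.1]
width: 0.0453
```

Run:
```python
from h import *
p,d=read_camera('side');np.savez('side10.npz',p=p,d=d);cv2.imwrite('pics/s10.png',p[:,:,::-1])
print(gp(*now()))
a=np.radians(27.4);ex=np.array([np.cos(a),np.sin(a)]);ey=np.array([-ex[1],ex[0]]);O=np.array([.5799,.2533])
g=O-.100*ex+.052*ey;print(g)
plan((*g,.26),27.4,90,10,-1);s=ctrl.observe();print(s['joint_pos'])
print(ik(*tgt((*g,.11),27.4,90,-1),s['joint_pos']+[.67,.2,0,0,0,0]))
```

```text
[ 0.495  -0.0991  0.2495]
[0.4672 0.2534]
0.035386155248458874 3.8665470849949326
array([[-0.0011, -0.034 ,  0.0096, -0.0675, -0.0004, -0.0003],
       [-0.0011, -0.0346,  0.0073, -0.0675, -0.0004, -0.0003],
       [-0.0011, -0.035 ,  0.0049, -0.0675, -0.0004, -0.0003],
       [-0.0011, -0.0353,  0.0026, -0.0675, -0.0004, -0.0003],
       [-0.0011, -0.0354,  0.0002, -0.0675, -0.0004, -0.0003],
       [-0.0011, -0.0353, -0.0022, -0.0675, -0.0004, -0.0003],
       [-0.0011, -0.0351, -0.0046, -0.0675, -0.0004, -0.0003],
       [-0.0011, -0.0347, -0.0069, -0.0675, -0.0004, -0.0003],
       [-0.0011, -0.0341, -0.0092, -0.0675, -0.0004, -0.0003],
       [-0.0011, -0.0334, -0.0115, -0.0675, -0.0004, -0.0003]])
[-0.3366 -0.0447  1.8961 -0.0003  1.2855  1.4309]
(array([ 0.3652,  0.1492,  1.9838, -0.    ,  1.0087,  1.4578]), np.float64(2.027898305292818e-29))
```

View pics/s10.png

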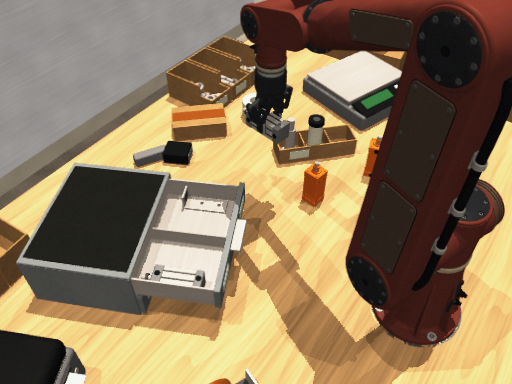

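Emit:
drive_tool:
  rows:
    - [-0.001, -0.034, 0.0095, -0.0675, 0, 0, 0.3]
    - [-0.001, -0.0345, 0.007, -0.0675, 0, 0, 0.3]
    - [-0.001, -0.035, 0.005, -0.0675, 0, 0, 0.3]
    - [-0.001, -0.035, 0.0025, -0.0675, 0, 0, 0.3]
    - [-0.001, -0.0355, 0, -0.0675, 0, 0, 0.3]

```text
time: 15.75
tcp_pos: [0.4787, 0.0783, 0.2407]
tcp_rot: [-0.051, -0.704, -0.051, 0.707]
wrist_force: [-0.2, -0.0, -4.2]
width: 0.0452
```

Emit:
drive_tool:
  rows:
    - [-0.001, -0.0355, -0.002, -0.0675, 0, 0, 0.3]
    - [-0.001, -0.035, -0.0045, -0.0675, 0, 0, 0.3]
    - [-0.001, -0.0345, -0.007, -0.0675, 0, 0, 0.3]
    - [-0.001, -0.034, -0.009, -0.0675, 0, 0, 0.3]
    - [-0.001, -0.0335, -0.0115, -0.0675, 0, 0, 0.3]

```text
time: 16.25
tcp_pos: [0.4645, 0.2538, 0.2454]
tcp_rot: [-0.169, -0.685, -0.168, 0.688]
wrist_force: [-0.3, -0.4, -4.1]
width: 0.0451
```

Emit:
drive_tool:
  rows:
    - [0, 0, 0, 0, 0, 0, 0.3]
    - [0, 0, 0, 0, 0, 0, 0.3]
    - [0, 0, 0, 0, 0, 0, 0.3]
    - [0, 0, 0, 0, 0, 0, 0.3]
    - [0, 0, 0, 0, 0, 0, 0.3]

```text
time: 16.75
tcp_pos: [0.4666, 0.252, 0.2478]
tcp_rot: [-0.167, -0.687, -0.167, 0.687]
wrist_force: [-0.6, 0.9, -3.6]
width: 0.0452
```

Run:
```python
from h import *
p,d=read_camera('side');np.savez('side11.npz',p=p,d=d);crop(p,60,80,280,310,2.6,'pics/s11.png')
p,d=read_camera('top');np.savez('top11.npz',p=p,d=d);crop(p,80,130,270,270,4,'pics/t11.png')
print(gp(*now()))
plan((.4672,.2534,.15),27.4,90,5,-1)
```

```text
[0.4667 0.2523 0.2561]
0.021218361085951747 0.015910038354039792
array([[ 0.0212, -0.0002, -0.0002, -0.0002,  0.    , -0.0001],
       [ 0.0212, -0.0002, -0.0002, -0.0002,  0.    , -0.0001],
       [ 0.0212, -0.0001, -0.0002, -0.0002,  0.    , -0.0001],
       [ 0.0212, -0.0001, -0.0002, -0.0002,  0.    , -0.0001],
       [ 0.0212, -0.0001, -0.0002, -0.0002,  0.    , -0.0001]])
```

View pics/s11.png

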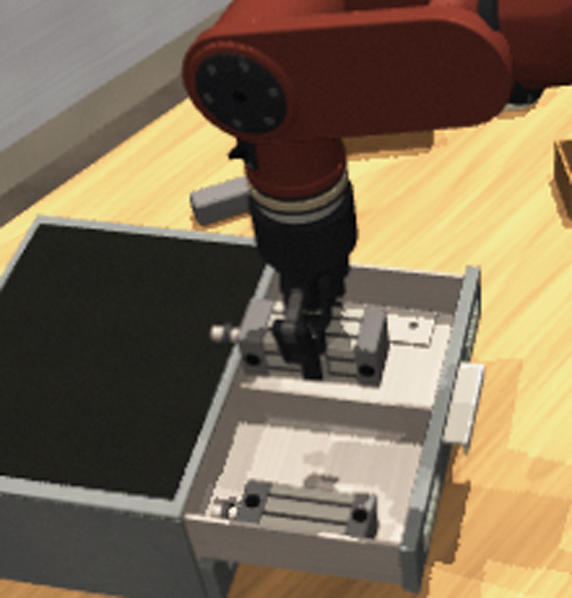

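View pics/t11.png

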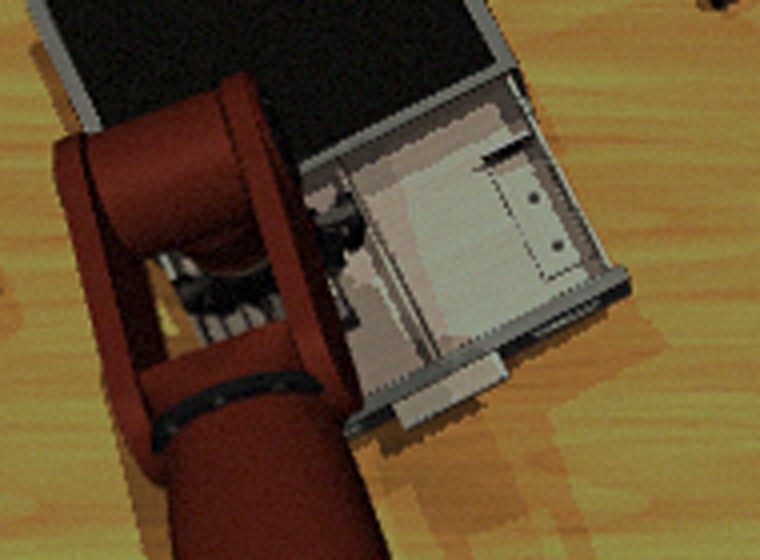

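```bash
cat >> h.py <<'E'
_a=np.radians(27.4);EX=np.array([np.cos(_a),np.sin(_a)]);EY=np.array([-EX[1],EX[0]]);OC=np.array([.5799,.2533])
def local(P): return np.stack([(P[...,:2]-OC)@EX,(P[...,:2]-OC)@EY,P[...,2]],-1)
E
python3 - <<'E'
from h import *
s=np.load('side11.npz');L=local(cloud('side',s['d']))
m=(L[...,2]>.22)&(L[...,2]<.29)&(L[...,0]<-.11)&(L[...,0]>-.2)&(abs(L[...,1]-.052)<.04)
q=L[m];print(len(q),np.percentile(q,[1,5,50,95,99],axis=0))
m=(L[...,2]>.245)&(L[...,2]<.29)&(L[...,0]<.03)&(L[...,0]>-.2)&(abs(L[...,1]-.052)<.035);q=L[m]
h,e=np.histogram(q[:,0],bins=np.arange(-.2,.03,.01));print(list(zip(e.round(2).tolist(),h.tolist())))
c=q[(q[:,0]<-.12)];print('cap top z',np.percentile(c[:,2],[50,90]),'y',c[:,1].min(),c[:,1].max())
E
```

```text
697 [[-0.151   0.0248  0.2301]
 [-0.1504  0.0321  0.2347]
 [-0.1315  0.0677  0.2705]
 [-0.1115  0.0762  0.2758]
 [-0.1102  0.0846  0.2862]]
[(-0.2, 0), (-0.19, 0), (-0.18, 0), (-0.17, 0), (-0.16, 40), (-0.15, 143), (-0.14, 120), (-0.13, 118), (-0.12, 160), (-0.11, 53), (-0.1, 13), (-0.09, 4), (-0.08, 14), (-0.07, 88), (-0.06, 129), (-0.05, 106), (-0.04, 13), (-0.03, 38), (-0.02, 25), (-0.01, 0), (0.0, 0), (0.01, 0)]
cap top z [0.2714 0.2745] y 0.029645430494615644 0.07711808287825685
```

Emit:
drive_tool:
  rows:
    - [0.02, 0, 0, 0, 0, 0, 0.3]
    - [0.025, 0, 0, 0, 0, 0, 0.3]
    - [0.025, 0, 0, 0, 0, 0, 0.3]
    - [0.025, 0, 0, 0, 0, 0, 0.3]
    - [0.025, 0, 0, 0, 0, 0, 0.3]

```text
time: 17.35
tcp_pos: [0.4669, 0.2527, 0.1276]
tcp_rot: [0.167, 0.687, 0.167, -0.687]
wrist_force: [0.2, 0.8, -4.6]
width: 0.0451
```

Emit:
drive_tool:
  rows:
    - [0.012, 0, 0, 0, 0, 0, 0.3]
    - [0.008, 0, 0, 0, 0, 0, 0.3]
    - [0.003, 0, 0, 0, 0, 0, 0.3]
    - [0.002, 0, 0, 0, 0, 0, 0.3]
    - [0, 0, 0, 0, 0, 0, 0.3]

```text
time: 17.85
tcp_pos: [0.4674, 0.2533, 0.1041]
tcp_rot: [0.168, 0.688, 0.167, -0.686]
wrist_force: [0.3, 0.2, -4.1]
width: 0.0451
```

Run:
```python
from h import *
p,d=read_camera('side');np.savez('side12.npz',p=p,d=d);crop(p,100,130,270,310,3.3,'pics/s12.png')
print(gp(*now()),ctrl.observe()['wrist_force'])
```

```text
[0.4674 0.2533 0.1122] [-0.0322  0.0938 -4.2974]
```

View pics/s12.png

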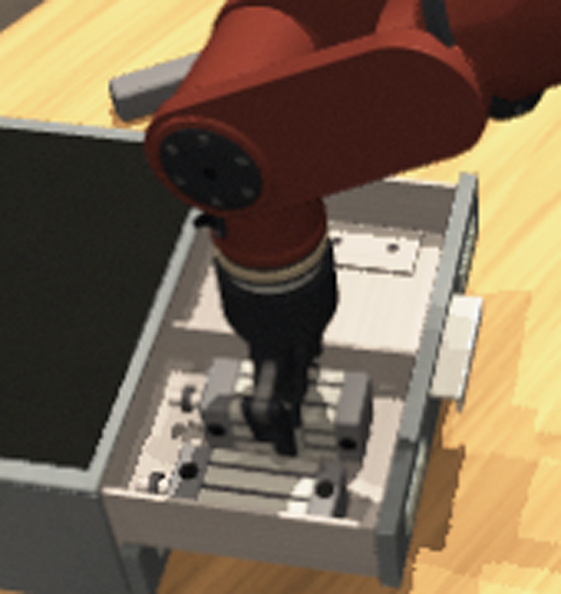

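Emit:
drive_tool:
  rows:
    - [0.0015, 0, 0, 0, 0, 0, 0.3]
    - [0.001, 0, 0, 0, 0, 0, 0.3]
    - [0.001, 0, 0, 0, 0, 0, 0.3]
    - [0.0007, 0, 0, 0, 0, 0, 0.3]
    - [0, 0, 0, 0, 0, 0, 0.3]

```text
time: 18.4
tcp_pos: [0.4666, 0.253, 0.099]
tcp_rot: [0.168, 0.687, 0.167, -0.687]
wrist_force: [-1.0, -0.8, -3.3]
width: 0.0452
```

Emit:
drive_tool:
  rows:
    - [0.0004, 0, 0, 0, 0, 0, 0.3]
    - [0.0004, 0, 0, 0, 0, 0, 0.3]
    - [0.0003, 0, 0, 0, 0, 0, 0.3]
    - [0, 0, 0, 0, 0, 0, 0.3]
    - [0, 0, 0, 0, 0, 0, 0.3]

```text
time: 18.9
tcp_pos: [0.4673, 0.2534, 0.0989]
tcp_rot: [0.168, 0.688, 0.167, -0.686]
wrist_force: [-2.9, -0.7, 5.4]
width: 0.0451
```

Emit:
drive_tool:
  rows:
    - [0, 0, 0, 0, 0, 0, 0.57]
    - [0, 0, 0, 0, 0, 0, 0.62]
    - [0, 0, 0, 0, 0, 0, 0.65]
    - [0, 0, 0, 0, 0, 0, 0.65]
    - [-0.003, 0, 0, 0, 0, 0, 0.65]

```text
time: 19.4
tcp_pos: [0.4661, 0.2528, 0.1003]
tcp_rot: [-0.168, -0.687, -0.167, 0.687]
wrist_force: [0.0, 0.4, -0.4]
width: 0.0552
```

Emit:
drive_tool:
  rows:
    - [-0.005, 0, 0, 0, 0, 0, 0.65]
    - [-0.01, 0, 0, 0, 0, 0, 0.65]
    - [-0.02, 0, 0, 0, 0, 0, 0.65]
    - [-0.03, 0, 0, 0, 0, 0, 0.65]
    - [-0.04, 0, 0, 0, 0, 0, 0.65]

```text
time: 19.9
tcp_pos: [0.4652, 0.2525, 0.2058]
tcp_rot: [-0.168, -0.686, -0.167, 0.688]
wrist_force: [0.8, -0.6, 0.6]
width: 0.0551
```

Run:
```python
from h import *
s=ctrl.observe();print(gp(*now()),s['wrist_force'],s['width'],s['joint_pos'])
p,d=read_camera('side');crop(p,100,130,270,310,3.3,'pics/s13.png')
L=local(cloud('side',d));m=(L[...,2]>.115)&(L[...,2]<.135)&(L[...,0]<0)&(L[...,0]>-.18)&(abs(L[...,1]-.052)<.04)
n,lab,st,_=cv2.connectedComponentsWithStats(m.astype(np.uint8));i=1+np.argmax(st[1:,4]);q=L[lab==i]
print(cv2.minAreaRect(q[:,:2].astype(np.float32)*1000),np.median(q[:,2]))
# push pose: pull local (-.220, 0, .125); 
for back in(.08,):
  g=OC+(-.220-back)*EX; print(g,np.hypot(*g))
```

```text
[0.4652 0.2525 0.2138] [ 0.7515 -0.5554  0.5943] 0.05514234435106335 [ 0.365   0.0504  1.8706 -0.0006  1.224   1.4577]
((-92.194091796875, 55.03615951538086), (114.07698059082031, 48.78404235839844), 2.0225491523742676) 0.1237115232553033
[0.3136 0.1152] 0.33406174819064627
```

View pics/s13.png

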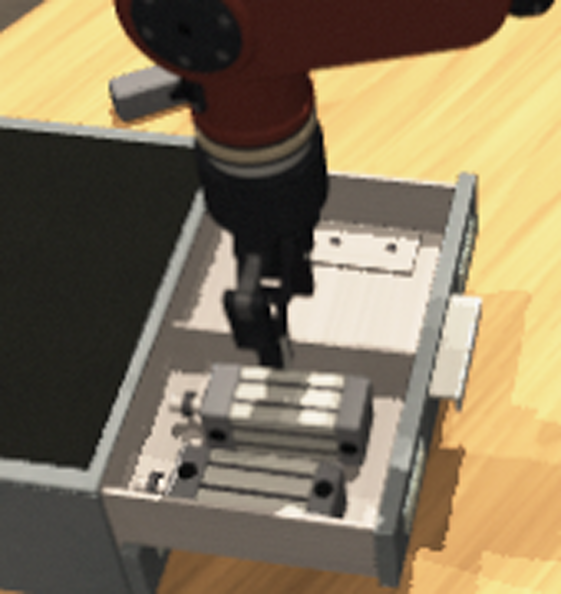

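Emit:
drive_tool:
  rows:
    - [-0.01, 0.005, 0.015, 0, 0, 0, 0.4]
    - [0, 0.012, 0.037, 0, 0, 0, 0.2]
    - [0, 0.012, 0.037, 0, 0, 0, 0]
    - [0, 0.012, 0.037, 0, 0, 0, 0]
    - [0, 0.011, 0.037, 0, 0, 0, 0]
  force: 40

```text
time: 20.45
tcp_pos: [0.345, 0.131, 0.2166]
tcp_rot: [0.168, 0.688, 0.167, -0.686]
wrist_force: [0.3, 0.1, 1.1]
width: 0.0003
```

Emit:
drive_tool:
  rows:
    - [0, 0, 0.006, 0, 0, 0, 0]
    - [0, 0, 0, 0, 0, 0, 0]
    - [0, 0, 0, 0, 0, 0, 0]
    - [0, 0, 0, 0, 0, 0, 0]
    - [0, 0, 0, 0, 0, 0, 0]

```text
time: 20.95
tcp_pos: [0.3412, 0.1296, 0.2161]
tcp_rot: [0.168, 0.687, 0.168, -0.687]
wrist_force: [-0.0, -0.3, 0.1]
width: 0.0001
```

Run:
```python
from h import *
s=ctrl.observe();p,R=now();print(p,local(p),s['width'],R.as_matrix(),s['joint_pos'])
p,d=read_camera('top');np.savez('top14.npz',p=p,d=d);crop(p,80,130,270,270,4,'pics/t14.png')
L=local(cloud('top',d))
```

```text
[0.3412 0.1296 0.2161] [-0.2688  0.      0.2161] 9.743680144258185e-05 [[ 0.0004  0.461  -0.8874]
 [-0.0004 -0.8874 -0.461 ]
 [-1.      0.0005 -0.0001]] [ 0.1704 -0.3654  2.2089 -0.0005  1.2978  1.2622]
```

View pics/t14.png

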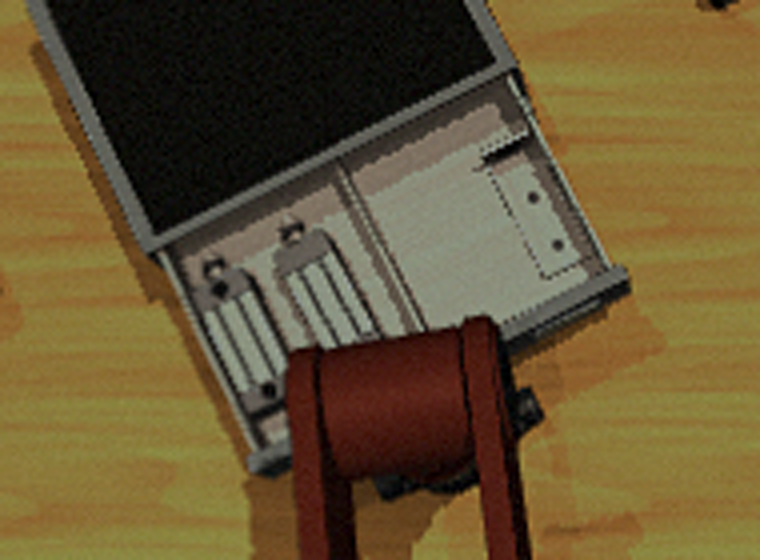

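Emit:
drive_tool:
  rows:
    - [0.019, 0, 0, 0, 0, 0, 0]
    - [0.019, 0, 0, 0, 0, 0, 0]
    - [0.019, 0, 0, 0, 0, 0, 0]
    - [0.019, 0, 0, 0, 0, 0, 0]
    - [0.018, 0, 0, 0, 0, 0, 0]

```text
time: 21.5
tcp_pos: [0.3406, 0.1293, 0.1209]
tcp_rot: [-0.168, -0.687, -0.168, 0.687]
wrist_force: [0.3, 0.2, 0.5]
width: -0.0001
```

Emit:
drive_tool:
  rows:
    - [0, 0, -0.006, 0, 0, 0, 0]
    - [0, 0, -0.006, 0, 0, 0, 0]
    - [0, 0, -0.006, 0, 0, 0, 0]
    - [0, 0, -0.006, 0, 0, 0, 0]
    - [0, 0, -0.006, 0, 0, 0, 0]

```text
time: 22.0
tcp_pos: [0.3685, 0.1433, 0.1228]
tcp_rot: [0.168, 0.688, 0.167, -0.686]
wrist_force: [-0.4, -0.8, -0.0]
width: 0.0001
```

Emit:
drive_tool:
  rows:
    - [0, 0, -0.004, 0, 0, 0, 0]
    - [0, 0, -0.004, 0, 0, 0, 0]
    - [0, 0, -0.004, 0, 0, 0, 0]
    - [0, 0, -0.006, 0, 0, 0, 0]
    - [0, 0, -0.006, 0, 0, 0, 0]

```text
time: 22.5
tcp_pos: [0.3879, 0.1538, 0.1215]
tcp_rot: [-0.168, -0.686, -0.167, 0.688]
wrist_force: [-2.2, -0.9, 0.5]
width: 0.0001
```

Run:
```python
from h import *
s=ctrl.observe();p,R=now();print(p,local(p),s['wrist_force'])
p,d=read_camera('side');crop(p,100,130,290,310,3.1,'pics/s15.png')
```

```text
[0.3879 0.1538 0.1215] [-0.2163  0.      0.1215] [-2.2139 -0.8924  0.5203]
```

View pics/s15.png

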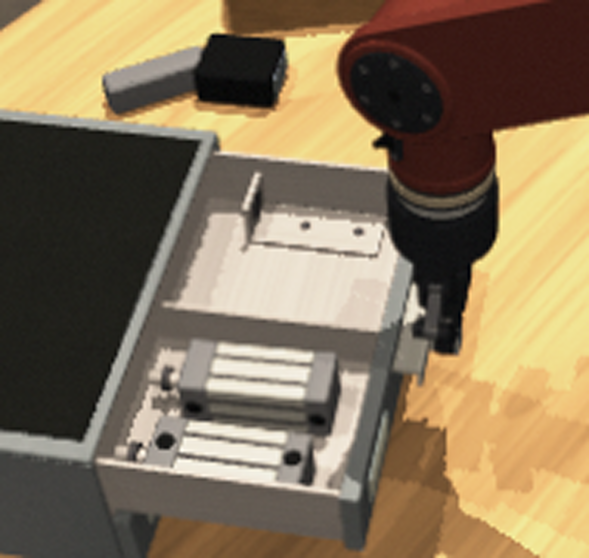

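Emit:
drive_tool:
  rows:
    - [0, 0, -0.009, 0, 0, 0, 0]
    - [0, 0, -0.012, 0, 0, 0, 0]
    - [0, 0, -0.012, 0, 0, 0, 0]
    - [0, 0, -0.012, 0, 0, 0, 0]
    - [0, 0, -0.012, 0, 0, 0, 0]

```text
time: 23.05
tcp_pos: [0.4395, 0.1807, 0.1213]
tcp_rot: [-0.168, -0.687, -0.167, 0.687]
wrist_force: [-3.1, 0.2, -0.5]
width: -0.0001
```

Emit:
drive_tool:
  rows:
    - [0, 0, -0.012, 0, 0, 0, 0]
    - [0, 0, -0.012, 0, 0, 0, 0]
    - [0, 0, -0.012, 0, 0, 0, 0]
    - [0, 0, -0.012, 0, 0, 0, 0]
    - [0, 0, -0.012, 0, 0, 0, 0]

```text
time: 23.55
tcp_pos: [0.493, 0.2083, 0.1216]
tcp_rot: [-0.168, -0.687, -0.167, 0.687]
wrist_force: [-4.1, -1.1, -1.9]
width: -0.0001
```

Emit:
drive_tool:
  rows:
    - [0, 0, -0.01, 0, 0, 0, 0]
    - [0, 0, -0.009, 0, 0, 0, 0]
    - [0, 0, -0.007, 0, 0, 0, 0]
    - [0, 0, -0.005, 0, 0, 0, 0]
    - [0, 0, -0.004, 0, 0, 0, 0]

```text
time: 24.05
tcp_pos: [0.5241, 0.224, 0.1223]
tcp_rot: [0.168, 0.687, 0.167, -0.687]
wrist_force: [-1.4, -1.4, 1.1]
width: -0.0
```

Run:
```python
from h import *
s=ctrl.observe();p,R=now();print(p,local(p),s['wrist_force'])
p,d=read_camera('side');crop(p,100,130,290,310,3.1,'pics/s16.png')
```

```text
[0.5241 0.224  0.1223] [-0.063  -0.0003  0.1223] [-1.3688 -1.4208  1.0668]
```

View pics/s16.png

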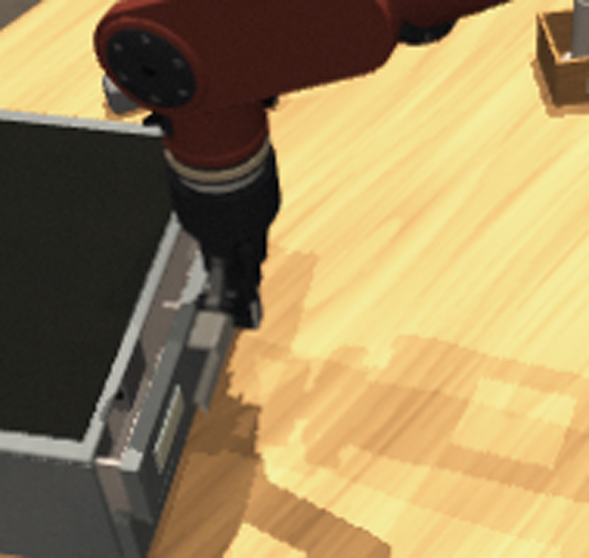

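Nearly shut; slow final push, watching the force.

Emit:
drive_tool:
  rows:
    - [0, 0, -0.003, 0, 0, 0, 0]
    - [0, 0, -0.003, 0, 0, 0, 0]
    - [0, 0, -0.003, 0, 0, 0, 0]
    - [0, 0, -0.002, 0, 0, 0, 0]
    - [0, 0, -0.002, 0, 0, 0, 0]

```text
time: 24.6
tcp_pos: [0.5351, 0.2299, 0.1219]
tcp_rot: [0.168, 0.687, 0.167, -0.687]
wrist_force: [-1.1, -0.9, 1.5]
width: 0.0001
```

Emit:
drive_tool:
  rows:
    - [0, 0, -0.001, 0, 0, 0, 0]
    - [0, 0, -0.001, 0, 0, 0, 0]
    - [0, 0, -0.001, 0, 0, 0, 0]
    - [0, 0, -0.001, 0, 0, 0, 0]
    - [0, 0, 0, 0, 0, 0, 0]

```text
time: 25.1
tcp_pos: [0.5386, 0.2318, 0.1218]
tcp_rot: [0.168, 0.687, 0.167, -0.687]
wrist_force: [-1.3, -1.6, 0.2]
width: 0.0005
```

Emit:
drive_tool:
  rows:
    - [0, 0, -0.001, 0, 0, 0, 0]
    - [0, 0, -0.001, 0, 0, 0, 0]
    - [0, 0, -0.001, 0, 0, 0, 0]
    - [0, 0, -0.001, 0, 0, 0, 0]
    - [0, 0, 0, 0, 0, 0, 0]

```text
time: 25.6
tcp_pos: [0.5401, 0.2326, 0.1218]
tcp_rot: [-0.168, -0.685, -0.167, 0.689]
wrist_force: [-6.8, -3.6, 6.1]
width: -0.0
```

Run:
```python
from h import *
s=ctrl.observe();p,R=now();print(p,local(p),s['wrist_force'])
p,d=read_camera('side');crop(p,100,190,210,310,5,'pics/s17.png')
```

```text
[0.5401 0.2326 0.1218] [-0.0448 -0.0001  0.1218] [-6.8291 -3.5887  6.0922]
```

View pics/s17.png

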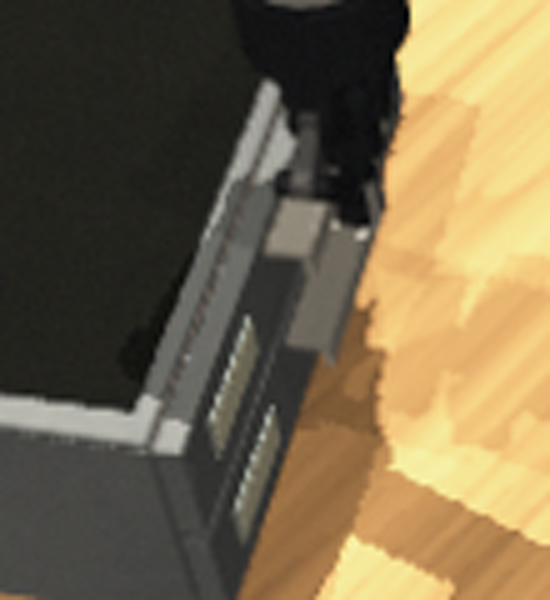

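Emit:
drive_tool:
  rows:
    - [0, 0, -0.001, 0, 0, 0, 0]
    - [0, 0, -0.001, 0, 0, 0, 0]
    - [0, 0, 0, 0, 0, 0, 0]
    - [0, 0, 0, 0, 0, 0, 0]
    - [0, 0, 0, 0, 0, 0, 0]

```text
time: 26.15
tcp_pos: [0.5401, 0.2326, 0.1218]
tcp_rot: [-0.169, -0.683, -0.167, 0.691]
wrist_force: [-11.1, -6.7, 10.5]
width: 0.0001
```

Emit:
drive_tool:
  rows:
    - [0, 0, 0.004, 0, 0, 0, 0]
    - [0, 0, 0.01, 0, 0, 0, 0]
    - [0, 0, 0.02, 0, 0, 0, 0]
    - [0, 0, 0.03, 0, 0, 0, 0]
    - [-0.03, 0, 0.03, 0, 0, 0, 0]

```text
time: 26.65
tcp_pos: [0.4562, 0.19, 0.1479]
tcp_rot: [-0.168, -0.684, -0.167, 0.69]
wrist_force: [0.3, -0.1, 0.1]
width: 0.0001
```

Emit:
drive_tool:
  rows:
    - [-0.04, 0, 0.02, 0, 0, 0, 0]
    - [-0.04, 0, 0.01, 0, 0, 0, 0]
    - [-0.03, 0.03, 0, 0, 0, 0, 0]
    - [0, 0.04, 0, 0, 0, 0, 0]
    - [0, 0.04, 0, 0, 0, 0, 0]

```text
time: 27.15
tcp_pos: [0.4859, 0.0792, 0.2643]
tcp_rot: [0.169, 0.689, 0.167, -0.684]
wrist_force: [0.2, -0.1, 0.2]
width: 0.0001
```

Emit:
drive_tool:
  rows:
    - [0, 0.03, 0, 0, 0, 0, 0]
    - [0, 0, 0, 0, 0, 0, 0]
    - [0, 0, 0, 0, 0, 0, 0]
    - [0, 0, 0, 0, 0, 0, 0]
    - [0, 0, 0, 0, 0, 0, 0]

```text
time: 27.65
tcp_pos: [0.4976, 0.0542, 0.2618]
tcp_rot: [0.168, 0.687, 0.168, -0.687]
wrist_force: [-0.4, -0.3, -0.1]
width: 0.0002
```

Run:
```python
from h import *
s=ctrl.observe();print(s['tcp_pos'],s['wrist_force'],s['time'])
p,d=read_camera('side');cv2.imwrite('pics/s18.png',cv2.resize(p[:,:,::-1],None,fx=1.5,fy=1.5,interpolation=cv2.INTER_CUBIC))
p,d=read_camera('top');cv2.imwrite('pics/t18.png',cv2.resize(p[:,:,::-1],None,fx=1.5,fy=1.5,interpolation=cv2.INTER_CUBIC))
L=local(cloud('top',d));m=(L[...,0]<0.0)&(L[...,0]>-.08)&(abs(L[...,1])<.15)&(L[...,2]>.128)&(L[...,2]<.16)
h,e=np.histogram(L[m][:,0],bins=np.arange(-.08,.002,.004));print(list(zip(e.round(3).tolist(),h.tolist())))
```

```text
[0.4976 0.0542 0.2618] [-0.3574 -0.3119 -0.1407] 27.65
[(-0.08, 0), (-0.076, 0), (-0.072, 0), (-0.068, 0), (-0.064, 0), (-0.06, 0), (-0.056, 0), (-0.052, 0), (-0.048, 0), (-0.044, 0), (-0.04, 19), (-0.036, 34), (-0.032, 39), (-0.028, 29), (-0.024, 32), (-0.02, 47), (-0.016, 125), (-0.012, 76), (-0.008, 91), (-0.004, 77)]
```

View pics/s18.png

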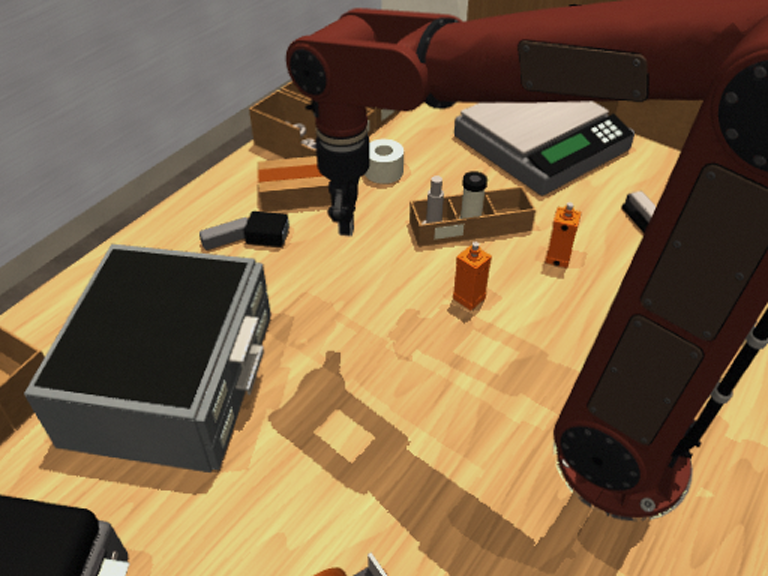

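View pics/t18.png

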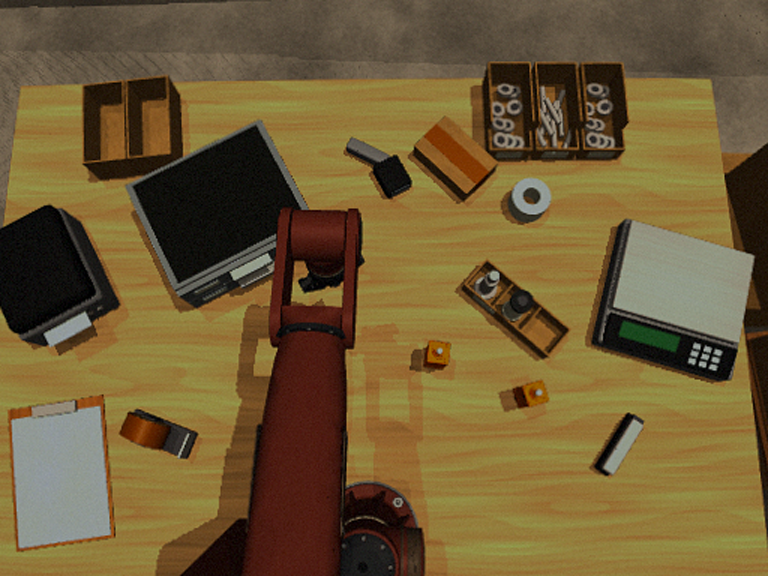

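```bash
python3 -c "
from rig import ctrl
print(ctrl.sign_off())"
```

```text
the job is handed in; nothing more can be done
None
```

I lifted the grey cylinder out of the carton's −y cell and laid it on its side on the clear bench. I then took it again and laid it flat in the left compartment beside the matching cylinder, and pushed the drawer shut. The job was handed in at about 28 s.

- **In the drawer:** before the push, the cylinder measured flat with its middle 55 mm from the divider. Nothing can be seen inside now that the drawer is shut.
- **Drawer shut:** it stopped against its end with about 17 N at the wrist. The last depth picture puts the front panel about 16 mm ahead of the cabinet front and the pull edge about 38 mm ahead, which matches the part sizes for a shut drawer.
- **Other stock:** the filter, the spindle and both orange look-alikes stand where they were, and the arm is clear of everything.
- **Failed or disagreed:** no check failed. The side camera read heights about 2 mm low compared with contact on the bench and the drawer floor, so I finished both placements by feel.

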